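# Load the three-station cup fixture and put on its hold-down

## Robot

A 6-joint arm with a two-finger parallel gripper is mounted at the origin on a cart in front of the work surface, level with it; the furniture and walls round the work are solid. World frame = base frame: x ahead of the robot, y to its left, z up, the work surface at z = 0. Lengths are in mm, angles in rad, forces in N, time in s.
With the tool pointing down it reaches from about 425 to 950 mm from the base axis. Payload 14.7 kg.
Tool frame: the origin (TCP) lies between the finger pads; the fingertips stand 14 mm ahead of it and the grasp point (between the pads) lies 5 mm behind it (manip.tip_reach is the distance from the TCP to the fingertips, in mm); y points along the fingers, z is the direction in which the jaws open and shut, and the axes are right-handed (so a half turn about y gives the same grasp; the last joint's range is limited). The gripper opens to 85 mm and grips with 20 to 120 N. Pads are 22 mm wide; open, the fingers measure 114 mm over their backs; the gripper's body (76 mm by 85 mm) begins 54 mm behind the grasp point. The pads swing forward as they close: fully open they stand 13 mm farther back than shut.
Start: joints at [-1.333, 0.48, 1.596, -0, 1.065, -0.047], TCP at [182.644, -623.805, 208.097] pointing down, gripper open.
Joint ranges: [-2.75, 2.75], [-0.82, 2.05], [0.23, 2.67], [-1.56, 4.7], [0.09, 2.69], [-2.92, 2.92]. Speed limits (rad/s): [1.89, 1.89, 2.39, 3.01, 3.01, 3.01].

## Interface

Orientations are given as a rotation vector (axis times angle).
In Python, from plant import manip, viewer, sign_off, spot_in gives the robot as it stands.
- The arm moves only by the tool carry_out, never from a script. Its argument "deltas" is one flat list of numbers, 7 for each row, row after row: the shift along the tool's x, y, z in units of 0.1 m (1.0 is 0.1 m), then the turn, a rotation vector about the tool's x, y, z in units of 2 rad (1.0 is 2 rad), then the opening, from 0 (shut) to 1 (fully open). A call has 1 to 8 rows; each row shifts and turns the commanded pose from where the row before left it, along the tool's axes as they then stand; what a row does not reach is not made up. A row lasts 1/8 s, in which the tool goes at most 62.5 mm and 10.7 degrees, less where a joint would pass 70% of its speed; a pose out of reach is approached as far as the arm can. A call with a number of a shift or a turn outside -1 to 1 is refused whole. A call with a gripper value outside its range is refused whole. The fingers move at their own pace and stop on an object; the grip force is fixed at half the most. Time passes only in rows, so rows that do not move let the fingers close. It gives the time, the measured TCP pose, the force and the opening at its end, in the units of the state.
- manip.get_obs(): the state, without advancing time (a new reading comes with each control period).
- viewer.capture(name): name is "scene" or "top" or "wrist"; returns a dict with "image" (480x640x3 uint8, red, green, blue), "vertical_fov" (degrees; the focal length in pixels is half the picture's height over the tangent of half this angle, whatever the lens; pixels are square), "cx", "cy" (the principal point, pixels), "k1" (the pictures are not rectified: a ray, as slopes to the right and down, at radius r is drawn at 1 + k1 r^2 times it, then the intrinsics apply), "camera_from_world" (4x4, takes a point from world to camera coordinates). Camera axes: x right, y down, z forward; pixel columns grow to the right and rows downward; lengths in mm; the calibration is good to about 2 mm. A picture is of the moment at which its call begins. There is no depth.
- sign_off(): hands the job in, once; it reports no verdict.
Trained networks look in the newest picture that a camera, given by its name, has taken for a name from the list of things; names that differ only in an ending like _2 or _b are one class to them, and where a whole thing is asked for, a point or a joint stands for the part that bears it (a point fixed in the world has none). Each returns a list of dicts, best first, with "score" (0 to 1); they miss things now and then, are a little off and sometimes report something else, mostly with a low value. They report only what shows in the picture. A call takes as long as a camera call.
- spot_in(query, camera): "extent" ([left, top, width, height] in pixels, round what is visible of it).
The state is a dict: "time_s": time; "joints": joint angles; "qvel": joint speeds; "effort": joint torques, N m; "eef_pos": TCP position; "ee_rot": TCP orientation; "wrist_force": force on the tool from outside, world axes, zero at the start; "ft_torque": the same for the moment, N m; "opening": finger opening in mm.
Only numpy, scipy, OpenCV 4.12 (cv2) and the standard library are available. Lean on these libraries where they do the work, as an engineer would, in place of code of your own. Each camera call takes 0.05 s, during which the arm holds its last target.

## Task

Load the round fixture: pick the three turned steel cups out from the rest and stand each in the riser nest made for it (the tallest cup in the lowest nest, the shortest in the highest), so that all three rims come level. Then lower the three-armed hold-down over the centre stud so that it lies flat with one arm across each cup's rim, and let go. Leave the resin cup and the roll of tape where they are.

Things in the scene. Friction and masses are not known exactly. Their poses are not given: they have to be found in the camera images.
- steel_cup_tall_mid (a point): The tall slim turned steel cup without a red band: 48 mm diameter, 66 mm high, 0.2 kg, standing upright on the bench. Open top. Origin: on its axis, half-way up; z is its axis (up when it stands).
- steel_cup_mid_mid (a point): The middle turned steel cup, with a broad red band: 60 mm diameter, 52 mm high, 0.24 kg, standing upright on the bench. Open top. Origin: on its axis, half-way up; z is its axis (up when it stands).
- steel_cup_short_mid (a point): The short wide turned steel cup, with a narrow red band: 64 mm diameter, 40 mm high, 0.26 kg, standing upright on the bench. Open top. Origin: on its axis, half-way up; z is its axis (up when it stands).
- nest_low_seat (a point): Low black plastic riser nest, made for the 66 mm high cup. Fixed on the plate at one of three stations (which one varies), 78 mm from the stud, 120 degrees apart. A flared lip 14 mm high round its flat floor guides the cup in: it is 53 mm wide inside at the floor and 66 mm at its top edge. Origin: centre of the floor the cup stands on, 18 mm above the bench; z up.
- nest_middle_seat (a point): Middle-height grey plastic riser nest, made for the 52 mm high cup. Fixed on the plate at one of three stations (which one varies), 78 mm from the stud, 120 degrees apart. A flared lip 14 mm high round its flat floor guides the cup in: it is 65 mm wide inside at the floor and 78 mm at its top edge. Origin: centre of the floor the cup stands on, 32 mm above the bench; z up.
- nest_high_seat (a point): High blue plastic riser nest, made for the 40 mm high cup. Fixed on the plate at one of three stations (which one varies), 78 mm from the stud, 120 degrees apart. A flared lip 14 mm high round its flat floor guides the cup in: it is 69 mm wide inside at the floor and 82 mm at its top edge. Origin: centre of the floor the cup stands on, 44 mm above the bench; z up.
- stud_tip (a point): Round aluminium fixture plate (244 mm diameter, 10 mm thick, fixed to the bench) with an upright steel stud, 10 mm diameter, at its centre. Origin: tip of the stud, 110 mm above the bench; the stud's top 14 mm taper to a point. With the right cup in each nest all three rims are level, 84 mm above the bench. Mind the tall rig (355 mm) that begins 0.58 m ahead and 0.2 m left of the robot.
- hold_down_mid (a point): Loose three-armed hold-down on the bench, 0.24 kg: dark hub 36 mm diameter, 48 mm high, 18 mm bore right through; three flat aluminium arms 120 degrees apart, level with the hub's foot (arm tops 9 mm above its underside), reaching 93 mm, 18 mm wide. Origin: on the hub's axis, 24 mm above the underside; z up; one arm along its x axis. In use the hub goes over the stud and an arm lies on each cup.
- resin_cup: Pale translucent resin mould cup, 56 mm diameter, 34 mm high, standing among the steel ones; not part of the job. Origin: centre of its underside.
- tape_roll: Roll of black tape lying to the right of the fixture, 80 mm diameter, 24 mm high; not part of the job. Origin: centre of its underside.

How it is judged (in metres and radians):
On the way:
1. all three steel cups stand in their own nests, the hold-down not yet on the stud (horizontal distance between steel_cup_tall_mid and nest_low_seat below 0.008 m and z of steel_cup_tall_mid in the frame of nest_low_seat between 0.029 and 0.037 m and angle between each of steel_cup_tall_mid, steel_cup_mid_mid, steel_cup_short_mid's own z axis and vertical below 0.08 rad and horizontal distance between steel_cup_mid_mid and nest_middle_seat below 0.008 m and z of steel_cup_mid_mid in the frame of nest_middle_seat between 0.022 and 0.03 m and horizontal distance between steel_cup_short_mid and nest_high_seat below 0.008 m and z of steel_cup_short_mid in the frame of nest_high_seat between 0.016 and 0.024 m and horizontal distance between hold_down_mid and stud_tip above 0.05 m), for 0.2 s.
At the end, for the whole second after the job is handed in: Each steel cup stands upright (within 0.08 rad) on the floor of its own nest (centre within 8 mm, height within 4 mm), and the hold-down lies level (within 0.06 rad) on the three rims, its hub over the stud (axis within 9 mm of the stud's, height within 7 mm); all released and at rest (horizontal distance between steel_cup_tall_mid and nest_low_seat below 0.008 m and z of steel_cup_tall_mid in the frame of nest_low_seat between 0.029 and 0.037 m and angle between each of steel_cup_tall_mid, steel_cup_mid_mid, steel_cup_short_mid's own z axis and vertical below 0.08 rad and horizontal distance between steel_cup_mid_mid and nest_middle_seat below 0.008 m and z of steel_cup_mid_mid in the frame of nest_middle_seat between 0.022 and 0.03 m and horizontal distance between steel_cup_short_mid and nest_high_seat below 0.008 m and z of steel_cup_short_mid in the frame of nest_high_seat between 0.016 and 0.024 m and horizontal distance between hold_down_mid and stud_tip below 0.009 m and z of hold_down_mid in the frame of stud_tip between -0.007 and 0.004 m and angle between hold_down_mid's own z axis and vertical below 0.06 rad and linear speed of each of hold_down, steel_cup_tall, steel_cup_mid, steel_cup_short below 0.02 m/s); the robot touches nothing.
It fails at once if the resin cup is moved (distance of resin_cup from where it was at the start of the episode above 0.03 m).
It fails at once if the roll of tape is moved (distance of tape_roll from where it was at the start of the episode above 0.03 m).
It also fails if it takes over 104 s, if anything falls off the work surface, if the arm or the gripper's body presses on something with over 40 N, if the wrist force passes 120 N, or if a joint passes its speed limit or range.

## Working session

There is one attempt and no reset: what is moved stays moved. The work goes in short steps, Python scripts to look and compute and a tool call to move; the robot and the scene stay as the last step left them, time stands still between calls to the robot, and variables do not carry over. Pictures are saved under pics/ and viewed, and the job is handed in when it is done.

Besides the shell and the picture viewer there is one more tool, called after "Emit:" in YAML: its name, and indented under it one key for each argument. carry_out: Moves the arm, as the interface text tells. Shifts and turns lie within -1 to 1; 1 stands for 0.1 m of shift or 2 rad of turn. Its arguments: {"type":"object","properties":{"deltas":{"type":"array","items":{"type":"number","minimum":-1,"maximum":1}}},"required":["deltas"]}

```bash
ls; mkdir -p pics
cat > h.py <<'E'
import numpy as np, cv2
from plant import manip, viewer, sign_off, spot_in
def cap(n,save=None):
    c=viewer.capture(n)
    if save: cv2.imwrite('pics/'+save,c['image'][:,:,::-1])
    return c
def K(c):
    f=240/np.tan(np.radians(c['vertical_fov'])/2); return f
def ray(c,u,v):
    f=K(c); d=np.array([(u-c['cx'])/f,(v-c['cy'])/f]); s=d.copy()
    for _ in range(30): s=d/(1+c['k1']*(s@s))
    M=np.array(c['camera_from_world']);R=M[:3,:3];t=M[:3,3]
    return -R.T@t, R.T@np.array([s[0],s[1],1])
def atz(c,u,v,z):
    o,d=ray(c,u,v); return o+d*(z-o[2])/d[2]
def proj(c,p):
    M=np.array(c['camera_from_world']);q=M[:3,:3]@np.array(p,float)+M[:3,3]
    s=q[:2]/q[2]; s=s*(1+c['k1']*(s@s)); return K(c)*s+[c['cx'],c['cy']]
E
python3 - <<'E'
from h import *
o=manip.get_obs();print(o)
for n in ['scene','top','wrist']:
    c=cap(n,n+'0.png'); print(n,c['vertical_fov'],c['cx'],c['cy'],c['k1'],np.round(np.array(c['camera_from_world']),3).tolist())
    if n!='wrist':
      for q in ['steel_cup_tall_mid','steel_cup_mid_mid','steel_cup_short_mid','nest_low_seat','nest_middle_seat','nest_high_seat','stud_tip','hold_down_mid','resin_cup','tape_roll']:
        try: print(q,[(round(d['score'],2),np.round(d['extent']).tolist()) for d in spot_in(q,n)[:3]])
        except Exception as e: print(q,e)
E
```

```text
pics
{'time_s': 0.0, 'joints': array([-1.33259699e+00,  4.80832410e-01,  1.59685637e+00,  2.72379235e-06,
        1.06509865e+00, -4.66080651e-02]), 'qvel': array([ 7.81430118e-04,  6.13756344e-05, -1.02194622e-03, -9.79012678e-04,
       -4.58542377e-04,  4.49173283e-04]), 'effort': array([ 4.51093816e-03, -9.50646114e+01, -4.30188525e+01,  3.69172440e-04,
        1.22415967e-02, -5.61946734e-06]), 'eef_pos': array([ 182.54657341, -623.39197195,  207.47855846]), 'ee_rot': array([-0.29671705,  2.06996649, -2.06748053]), 'wrist_force': array([-0.19993464, -0.06595935, -0.15667884]), 'ft_torque': array([-0.01500939,  0.02006479, -0.02202632]), 'opening': 85.49247872251526}
scene 45.66835878285944 313.95999276764377 239.1035097501329 -0.11922120644072402 [[-0.853, -0.521, 0.002, 449.919], [-0.396, 0.646, -0.653, 324.32], [0.339, -0.558, -0.757, 1195.076], [0.0, 0.0, 0.0, 1.0]]
steel_cup_tall_mid [(0.8, [350.0, 269.0, 21.0, 30.0])]
steel_cup_mid_mid [(0.91, [407.0, 201.0, 24.0, 30.0])]
steel_cup_short_mid [(0.91, [269.0, 361.0, 35.0, 39.0])]
nest_low_seat [(0.64, [308.0, 218.0, 27.0, 25.
[... 703 characters left out ...]
(0.77, [161.0, 273.0, 33.0, 32.0]), (0.38, [218.0, 196.0, 77.0, 68.0]), (0.32, [394.0, 240.0, 45.0, 44.0])]
nest_low_seat [(0.64, [348.0, 202.0, 34.0, 34.0])]
nest_middle_seat [(0.69, [405.0, 181.0, 36.0, 40.0])]
nest_high_seat [(0.57, [396.0, 238.0, 42.0, 43.0])]
stud_tip [(0.95, [342.0, 178.0, 112.0, 105.0])]
hold_down_mid [(0.67, [217.0, 195.0, 77.0, 70.0])]
resin_cup [(0.77, [222.0, 288.0, 30.0, 32.0]), (0.2, [349.0, 203.0, 36.0, 32.0])]
tape_roll [(0.93, [455.0, 156.0, 38.0, 39.0])]
wrist 71.16387229470077 318.88711264645525 246.34043238305148 0.010559979599463348 [[0.281, -0.96, -0.001, -649.901], [-0.909, -0.267, 0.321, -42.731], [-0.308, -0.09, -0.947, 380.504], [0.0, 0.0, 0.0, 1.0]]
```

View pics/scene0.png

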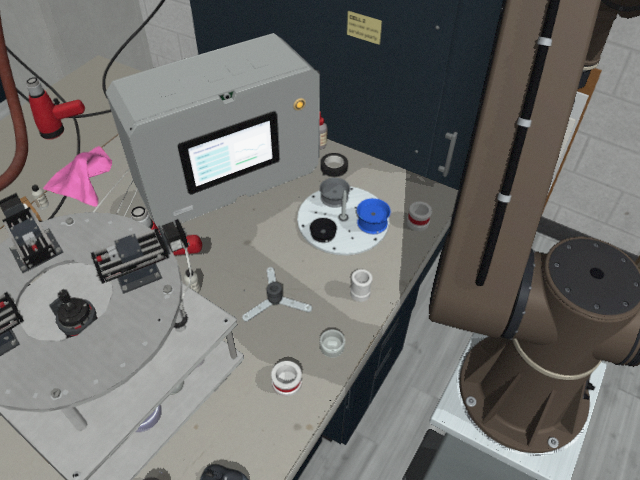

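View pics/top0.png

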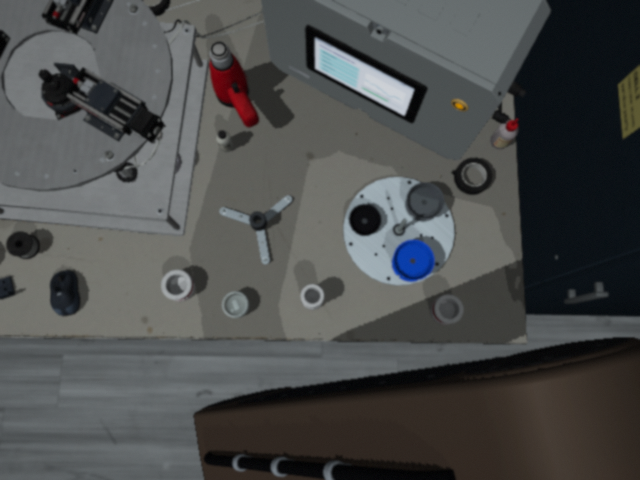

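View pics/wrist0.png

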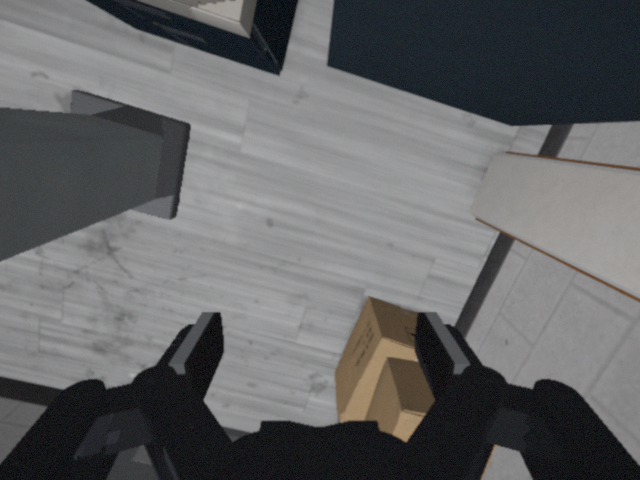

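Run:
```python
import cv2
a=cv2.imread('pics/top0.png')[160:350,140:510]
cv2.imwrite('pics/top0z.png',cv2.resize(a,None,fx=2.16,fy=2.16,interpolation=cv2.INTER_CUBIC))
a=cv2.imread('pics/scene0.png')[140:410,200:460]
cv2.imwrite('pics/scene0z.png',cv2.resize(a,None,fx=2.2,fy=2.2,interpolation=cv2.INTER_CUBIC))
```

```text
(no output)
```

View pics/top0z.png

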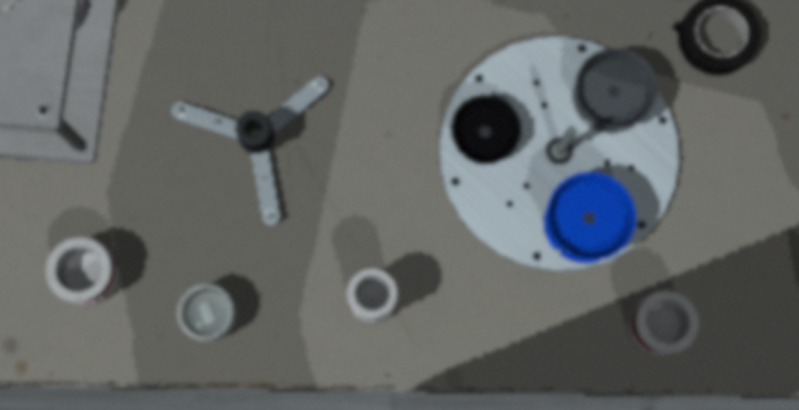

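View pics/scene0z.png

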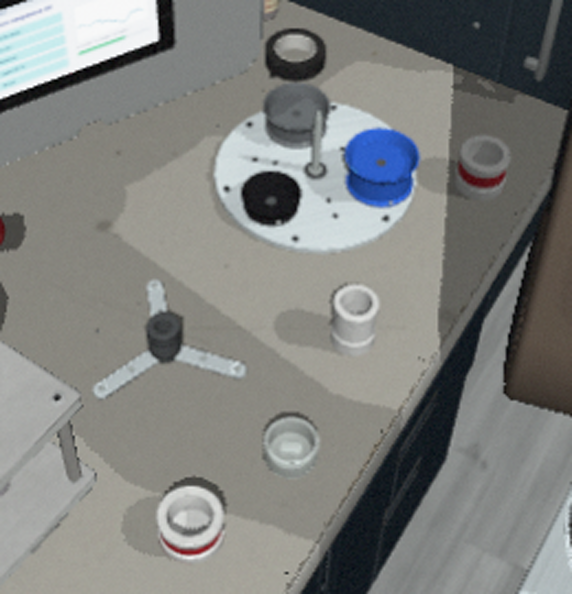

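```bash
cat > ov.py <<'E'
from h import *
import json
def circ(p,r,n=60):
    a=np.linspace(0,2*np.pi,n); return np.array([[p[0]+r*np.cos(t),p[1]+r*np.sin(t),p[2]] for t in a])
def overlay(c,pts3,crop,s,name,cols=None):
    x0,y0,x1,y1=crop
    im=cv2.resize(c['image'][y0:y1,x0:x1,::-1],None,fx=s,fy=s,interpolation=cv2.INTER_CUBIC).copy()
    for i,P in enumerate(pts3):
        q=np.array([proj(c,p) for p in P]); q=((q-[x0,y0]+.5)*s-.5)
        cv2.polylines(im,[np.round(q*8).astype(int)],False,(0,255,0) if i%2 else (0,255,255),1,cv2.LINE_AA,3)
    cv2.imwrite('pics/'+name,im)
E
cat > est.py <<'E'
from ov import *
g={'short':(79,270,40),'mid':(666,322,52),'tall':(372,293,66),'resin':(206,311,34),'hub':(257,130,48)}
E
python3 - <<'E'
from est import *
c=cap('top')
M=np.array(c['camera_from_world']);print('cam',-M[:3,:3].T@M[:3,3])
for k,(u,v,z) in g.items(): print(k,np.round(atz(c,u/2.16+140,v/2.16+160,z),1))
# plate ellipse: threshold bright
im=c['image'].astype(int)
for nm,(u,v) in dict(stud=(560,150),low=(487,130),midn=(618,88),high=(591,216)).items():
    z=dict(stud=10,low=32,midn=46,high=58)[nm]; print(nm,np.round(atz(c,u/2.16+140,v/2.16+160,z),1))
# arm ends
for u,v in [(322,82),(178,107),(272,218)]: print(np.round(atz(c,u/2.16+140,v/2.16+160,9),1))
E
```

```text
cam [ 299.17366842  -50.92753812 1270.08945658]
short [447.  244.1  40. ]
mid [ 402.8 -323.    52. ]
tall [425.4 -41.5  66. ]
resin [409.2 119.9  34. ]
hub [587.4  74.8  48. ]
stud [ 579.4 -230.4   10. ]
low [ 594.1 -154.4   32. ]
midn [ 635.5 -284.1   46. ]
high [ 503.6 -252.6   58. ]
[648.2  13.5   9. ]
[619.7 160.5   9. ]
[505.7  60.8   9. ]
```

```bash
cat > model.py <<'E'
from ov import *
m=dict(short=(447,244),mid=(402.8,-323),tall=(425.4,-41.5),hub=(587.4,74.8),stud=(579.4,-230.4),th=77.2,ha=245)
def polys(m):
    L=[]
    for k,r,h in [('short',32,40),('mid',30,52),('tall',24,66)]:
        L+=[circ((*m[k],h),r),circ((*m[k],0),r)]
    x,y=m['stud']; L+=[circ((x,y,10),122),[(x,y,10),(x,y,110)]]
    for i,(r,z) in enumerate([(33,32),(41,58),(39,46)]):
        a=np.radians(m['th']+120*i); X,Y=x+78*np.cos(a),y+78*np.sin(a)
        L+=[circ((X,Y,z),r),circ((X,Y,z-14),[26.5,34.5,32.5][i])]
    hx,hy=m['hub']; L+=[circ((hx,hy,48),18),circ((hx,hy,48),9)]
    for i in range(3):
        a=np.radians(m['ha']+120*i);d=np.array([np.cos(a),np.sin(a)]);n=np.array([-d[1],d[0]])
        L+=[[(*(np.array(m['hub'])+d*p+n*q),9) for p,q in [(18,-9),(93,-9),(93,9),(18,9)]]]
    return L
E
cat > show.py <<'E'
from model import *
import sys
t=sys.argv[1]
c=cap('top');overlay(c,polys(m),(140,160,510,340),2.16,f't{t}.png')
c=cap('scene');overlay(c,polys(m),(230,140,450,410),2.2,f's{t}.png')
E
python3 show.py 1
```

```text
(no output)
```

View pics/t1.png

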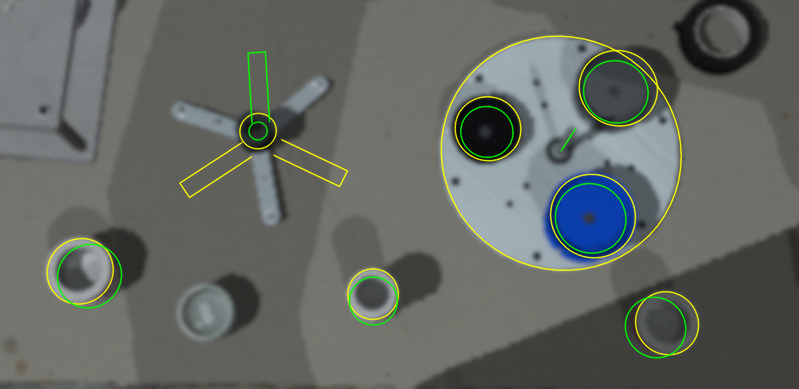

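View pics/s1.png

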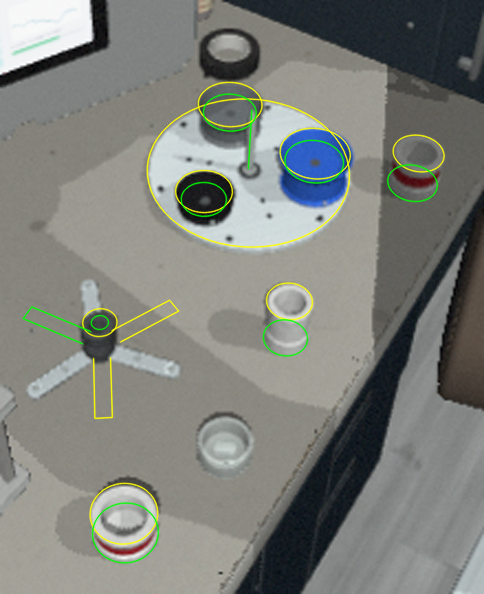

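```bash
sed -i "s/th=77.2,ha=245/th=77.2,ha=71.4/" model.py
python3 - <<'E'
from h import *
from scipy.spatial.transform import Rotation as Ro
o=manip.get_obs();print(Ro.from_rotvec(o['ee_rot']).as_matrix().round(3)); print(manip.tip_reach,[a for a in dir(manip) if a[0]!='_'],o['time_s'])
E
cat > plan.py <<'E'
# usage: plan.py x y z [yaw deg of jaw (tool z) direction, mod 180] -> total deltas (tool units) after levelling
import sys
from h import *
from scipy.spatial.transform import Rotation as Ro
def Rdes(yaw):
    zt=np.array([np.cos(yaw),np.sin(yaw),0]); yt=np.array([0,0,-1.]); return np.column_stack([np.cross(yt,zt),yt,zt])
def plan(p,yaw=None):
    o=manip.get_obs(); R=Ro.from_rotvec(o['ee_rot']).as_matrix()
    cur=np.arctan2(R[1,2],R[0,2])
    if yaw is None: y=cur
    else:
        y=np.radians(yaw); y=cur+(y-cur+np.pi/2)%np.pi-np.pi/2
    D=Rdes(y); rv=Ro.from_matrix(R.T@D).as_rotvec()
    d=(np.array(p)-o['eef_pos'])
    print('t',round(o['time_s'],2),'pos',o['eef_pos'].round(1),'jawyaw',np.degrees(cur).round(1),'tilt',np.degrees(np.arccos(-R[2,1])).round(2),'open',round(o['opening'],1),'F',o['wrist_force'].round(1),'q',o['joints'].round(2))
    print('world d',d.round(1),'tool shift units (in target orient)',(D.T@d/100).round(3),'(cur orient)',(R.T@d/100).round(3),'turn units',(rv/2).round(4),'deg',np.degrees(np.linalg.norm(rv)).round(1))
if __name__=='__main__':
    a=[float(x) for x in sys.argv[1:]]
    plan(a[:3],a[3] if len(a)>3 else None)
E
python3 show.py 2; python3 plan.py 402.8 -323 150
```

```text
[[-0.96   0.     0.281]
 [-0.281 -0.    -0.96 ]
 [ 0.    -1.     0.   ]]
14.0 ['IKError', 'get_obs', 'tip_reach'] 1.3
t 1.4 pos [ 182.6 -623.8  208.1] jawyaw -73.7 tilt 0.0 open 85.5 F [ 0.6 -0.7  0.3] q [-1.33  0.48  1.6   0.    1.07 -0.05]
world d [220.2 300.8 -58.1] tool shift units (in target orient) [-2.958  0.581 -2.268] (cur orient) [-2.958  0.581 -2.268] turn units [ 0. -0. -0.] deg 0.0
```

Run:
```python
import cv2
a=cv2.imread('pics/scene0.png')
b=[cv2.resize(a[y:y+60,x:x+65],None,fx=6,fy=6,interpolation=cv2.INTER_CUBIC) for x,y in [(388,185),(255,350)]]
cv2.imwrite('pics/cups.png',cv2.hconcat(b))
```

```text
(no output)
```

View pics/cups.png

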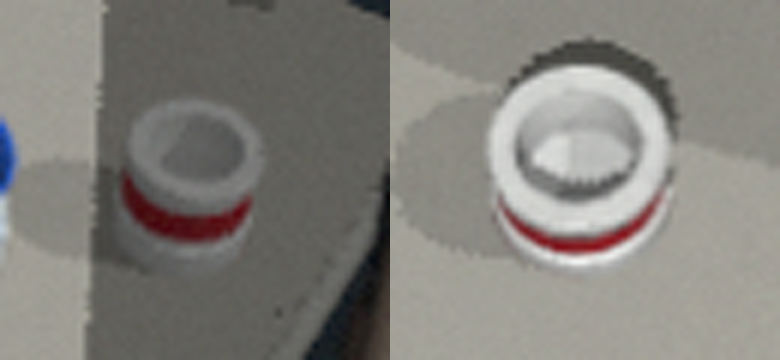

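View pics/t2.png

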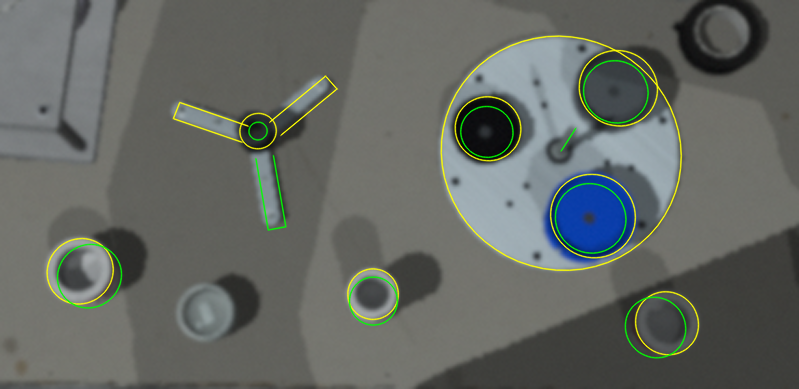

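View pics/s2.png

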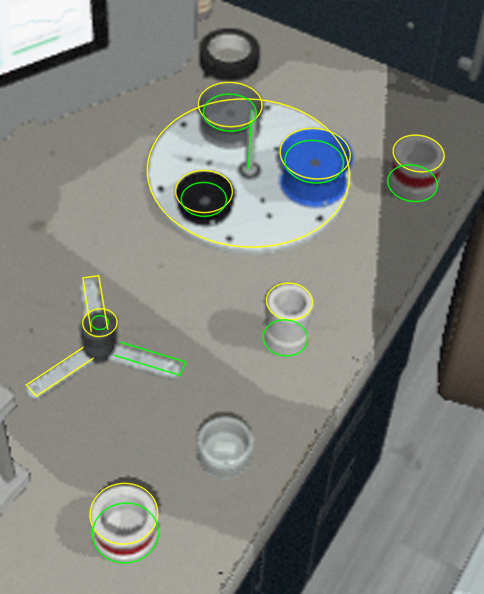

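Run:
```python
from h import *
c=cap('top')
for z in (0,-800): print([atz(c,u,v,z).round() for u,v in [(525,315),(639,308),(525,340)]])
c=cap('wrist')
for z in (0,-800): print([atz(c,u,v,z).round() for u,v in [(327,65),(510,125),(280,72)]])
```

```text
[array([ 397., -498.,    0.]), array([ 416., -742.,    0.]), array([ 344., -495.,    0.])]
[array([ 459., -780., -800.]), array([  489., -1177.,  -800.]), array([ 372., -775., -800.])]
[array([ 324., -591.,    0.]), array([ 324., -790.,    0.]), array([ 305., -547.,    0.])]
[array([ 458., -568., -800.]), array([  458., -1194.,  -800.]), array([ 398., -433., -800.])]
```

Emit:
carry_out:
  deltas: [-0.37, 0, -0.284, 0, 0, 0, 1, -0.37, 0, -0.284, 0, 0, 0, 1, -0.37, 0, -0.284, 0, 0, 0, 1, -0.37, 0, -0.284, 0, 0, 0, 1, -0.37, 0, -0.284, 0, 0, 0, 1, -0.37, 0, -0.284, 0, 0, 0, 1, -0.37, 0, -0.284, 0, 0, 0, 1, -0.37, 0, -0.284, 0, 0, 0, 1]

```text
time_s: 2.5
eef_pos: [403.7, -321.4, 208.3]
ee_rot: [-0.296, 2.068, -2.069]
wrist_force: [0.4, 0.1, -0.1]
opening: 85.1
```

```bash
cat > w.py <<'E'
from model import *
import sys
c=cap('wrist');overlay(c,polys(m),(0,0,640,480),1,sys.argv[1])
E
python3 plan.py 402.8 -323 150; python3 w.py w1.png
```

```text
t 2.5 pos [ 403.7 -321.4  208.3] jawyaw -73.7 tilt 0.03 open 85.1 F [ 0.4  0.1 -0.1] q [-0.73  0.29  1.9   0.    0.95  0.55]
world d [ -0.9  -1.6 -58.3] tool shift units (in target orient) [0.013 0.583 0.013] (cur orient) [0.014 0.583 0.012] turn units [-0.0002  0.     -0.0001] deg 0.0
```

View pics/w1.png

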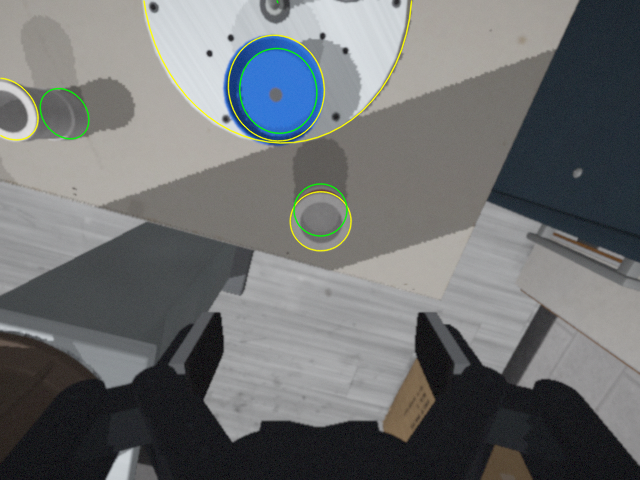

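Run:
```python
from model import *
c=cap('wrist')
overlay(c,polys(m),(215,0,365,260),1,'x.png')
overlay(c,polys(m),(210,20,370,260),2.4,'w1z.png')
```

```text
(no output)
```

View pics/w1z.png

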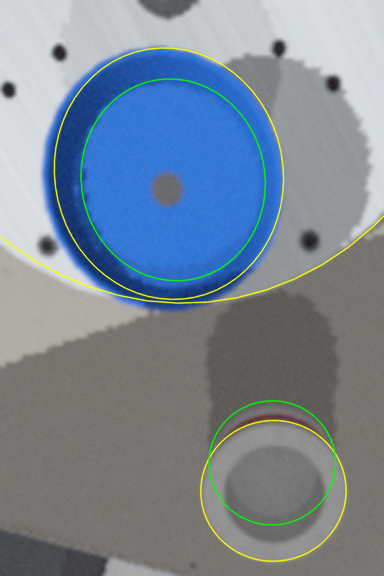

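Run:
```python
from h import *
c=cap('wrist'); s=2.4
print('high hole',atz(c,167.5/s+210,189/s+20,44).round(1)); print('mid rim',atz(c,271.5/s+210,490/s+20,52).round(1))
c=cap('top'); s=2.16
for n,u,v,z in [('high',589,218,44),('low',485,131,18),('mid',614,91,32)]: print(n,atz(c,u/s+140,v/s+160,z).round(1))
c=cap('scene'); s=2.2
for n,u,v,z in [('high',315,162,44),('low',204,205,18)]: print(n,atz(c,u/s+230,v/s+140,z).round(1))
```

```text
high hole [ 500.9 -254.1   44. ]
mid rim [ 402.2 -324.5   52. ]
high [ 504.  -252.9   44. ]
low [ 596.4 -153.5   18. ]
mid [ 636.2 -282.7   32. ]
high [ 501.7 -252.1   44. ]
low [ 589.9 -145.8   18. ]
```

Emit:
carry_out:
  deltas: [0.018, 0.35, 0.019, 0, 0, 0, 1, 0, 0.4, 0, 0, 0, 0, 1, 0, 0.4, 0, 0, 0, 0, 1, 0, 0.35, 0, 0, 0, 0, 1, 0, 0.2, 0, 0, 0, 0, 1, 0, 0, 0, 0, 0, 0, 1, 0, 0, 0, 0, 0, 0, 0, 0, 0, 0, 0, 0, 0, 0]

```text
time_s: 3.75
eef_pos: [402.1, -325.7, 39.1]
ee_rot: [-0.295, 2.067, -2.07]
wrist_force: [-0.1, -0.1, 0.6]
opening: 51.6
```

Emit:
carry_out:
  deltas: [0, 0, 0, 0, 0, 0, 0, 0, 0, 0, 0, 0, 0, 0, 0, 0, 0, 0, 0, 0, 0]

```text
time_s: 4.12
eef_pos: [401.8, -324.9, 38.3]
ee_rot: [-0.297, 2.068, -2.069]
wrist_force: [-0.2, -0.5, 0.7]
opening: -0.2
```

```bash
python3 plan.py 402.8 -323 38; python3 w.py w2.png
```

```text
t 4.12 pos [ 401.8 -324.9   38.3] jawyaw -73.7 tilt 0.01 open -0.2 F [-0.2 -0.5  0.7] q [-0.74  0.54  2.04  0.    0.55  0.55]
world d [ 1.   1.9 -0.3] tool shift units (in target orient) [-0.015  0.003 -0.015] (cur orient) [-0.015  0.003 -0.015] turn units [-0.0001  0.     -0.0001] deg 0.0
```

View pics/w2.png

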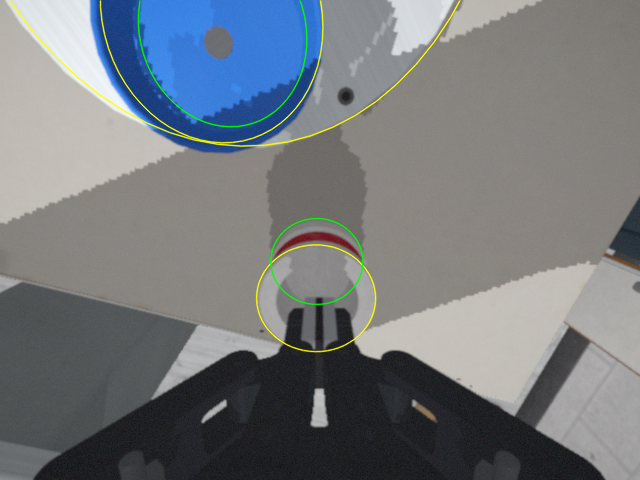

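Run:
```python
from ov import *
c=cap('wrist'); p=manip.get_obs()['eef_pos']
for dz in (-14,0,5): print(dz,proj(c,p+[0,0,dz]))
M=np.array(c['camera_from_world']);print(-M[:3,:3].T@M[:3,3],M[:3,:3].T[:,2])
overlay(c,[],(200,180,440,400),3.3,'w2z.png')
c=cap('scene'); overlay(c,[],(350,120,470,260),4,'s3.png'); c=cap('top'); overlay(c,[],(380,220,520,340),4,'t3.png')
```

```text
-14 [318.75732944 280.55086222]
0 [318.72870215 291.27448208]
5 [318.717444   295.49163544]
[ 480.47381268 -302.03777598  203.60710013] [-0.30837184 -0.0897048  -0.94702685]
```

View pics/w2z.png

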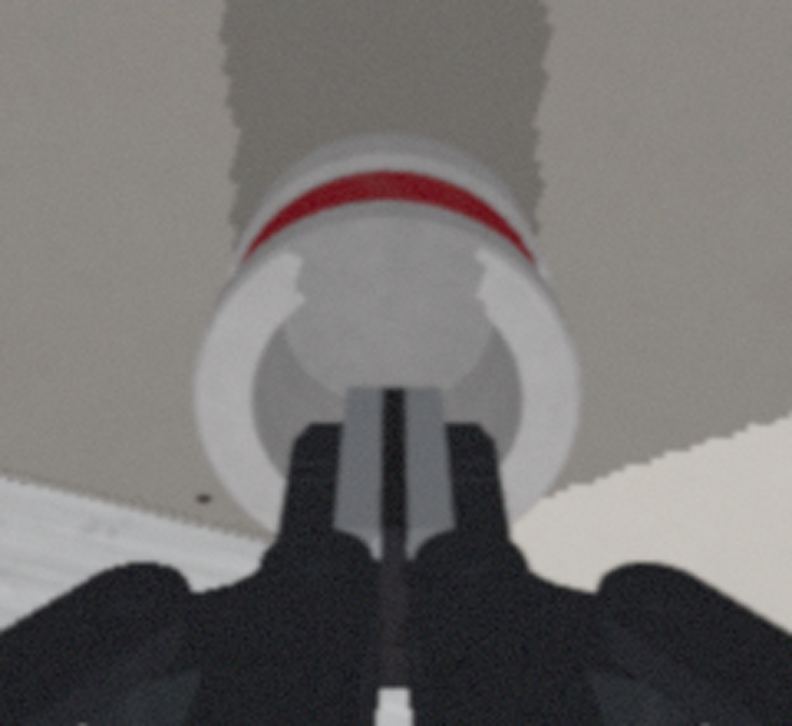

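View pics/s3.png

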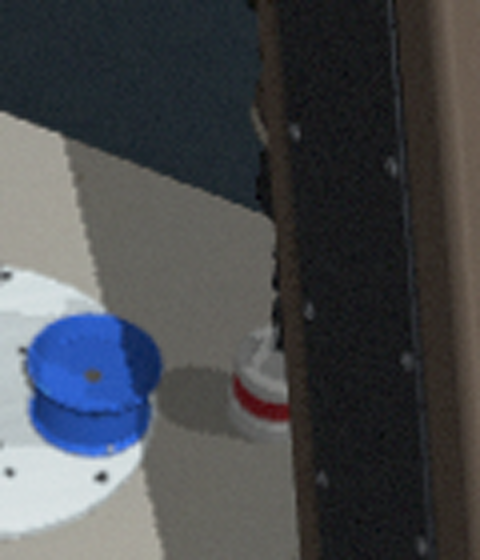

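View pics/t3.png

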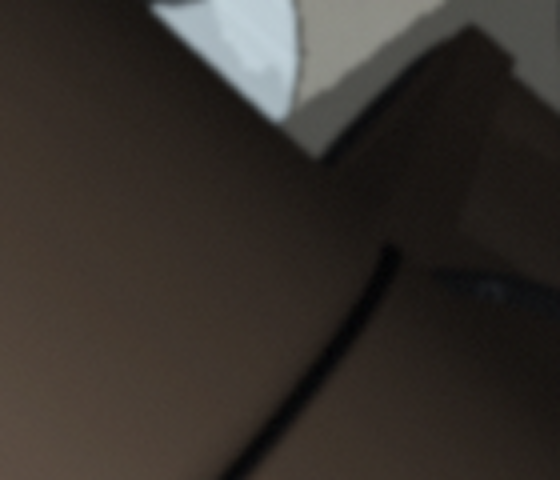

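Run:
```python
from ov import *
from scipy.spatial.transform import Rotation as Ro
c=cap('wrist'); o=manip.get_obs();p=o['eef_pos'];R=Ro.from_rotvec(o['ee_rot']).as_matrix()
for xo in (0,-11):
  for y in (14,0,-5,-15,-25,-40,-60): print(xo,y,proj(c,p+R@[xo,y,0]).round(1), proj(c,p+R@[xo,y,18]).round(1))
```

```text
0 14 [318.8 280.6] [349.6 280.6]
0 0 [318.8 291.3] [351.8 291.3]
0 -5 [318.8 295.5] [352.6 295.5]
0 -15 [318.7 304.7] [354.5 304.7]
0 -25 [318.7 314.9] [356.6 314.9]
0 -40 [318.7 332.8] [360.3 332.8]
0 -60 [318.6 362.9] [366.5 363. ]
-11 14 [318.8 263.1] [350.1 263.1]
-11 0 [318.8 272.7] [352.4 272.7]
-11 -5 [318.8 276.5] [353.3 276.5]
-11 -15 [318.7 284.8] [355.3 284.8]
-11 -25 [318.7 294. ] [357.5 294. ]
-11 -40 [318.7 310.2] [361.3 310.3]
-11 -60 [318.6 337.7] [367.9 337.8]
```

Emit:
carry_out:
  deltas: [0, -0.3, 0, 0, 0, 0, 0, 0, 0, 0, 0, 0, 0, 1, 0, 0, 0, 0, 0, 0, 1, 0, 0, 0, 0, 0, 0, 1, 0, 0, 0, 0, 0, 0, 1, 0, 0, 0, 0, 0, 0, 1]

```text
time_s: 5.12
eef_pos: [401.5, -324.8, 67.8]
ee_rot: [-0.297, 2.069, -2.068]
wrist_force: [0.0, -0.3, -0.7]
opening: 85.7
```

```bash
python3 plan.py 402.8 -323 18; python3 w.py w3.png
```

```text
t 5.12 pos [ 401.5 -324.8   67.8] jawyaw -73.7 tilt 0.03 open 85.7 F [ 0.  -0.3 -0.7] q [-0.74  0.49  2.03 -0.    0.62  0.55]
world d [  1.3   1.8 -49.8] tool shift units (in target orient) [-0.017  0.498 -0.014] (cur orient) [-0.017  0.498 -0.013] turn units [0.0002 0.     0.0002] deg 0.0
```

View pics/w3.png

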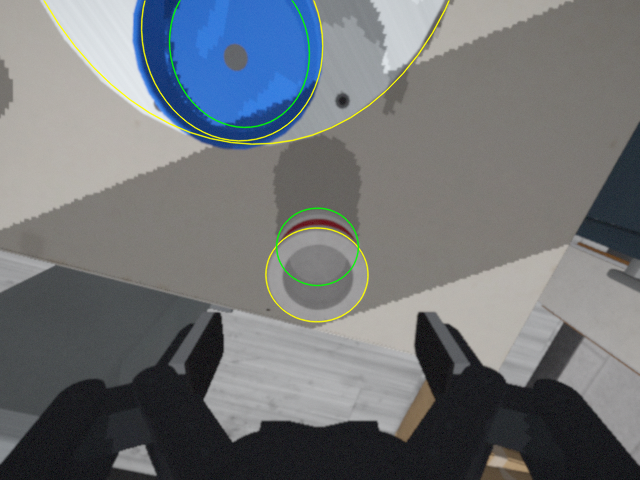

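Emit:
carry_out:
  deltas: [-0.009, 0.3, -0.006, 0, 0, 0, 1, 0, 0.25, 0, 0, 0, 0, 1, 0, 0.05, 0, 0, 0, 0, 1, 0, 0, 0, 0, 0, 0, 1]

```text
time_s: 5.68
eef_pos: [402.4, -324.1, 8.2]
ee_rot: [-0.297, 2.069, -2.068]
wrist_force: [0.5, -0.7, 0.3]
opening: 85.5
```

```bash
python3 plan.py 402.8 -323 18; python3 w.py w4.png
```

```text
t 5.67 pos [ 402.4 -324.1    8.2] jawyaw -73.7 tilt 0.02 open 85.5 F [ 0.5 -0.7  0.3] q [-0.74  0.6   2.06  0.    0.49  0.55]
world d [0.4 1.1 9.8] tool shift units (in target orient) [-0.007 -0.098 -0.009] (cur orient) [-0.007 -0.098 -0.009] turn units [0.0002 0.     0.0001] deg 0.0
```

View pics/w4.png

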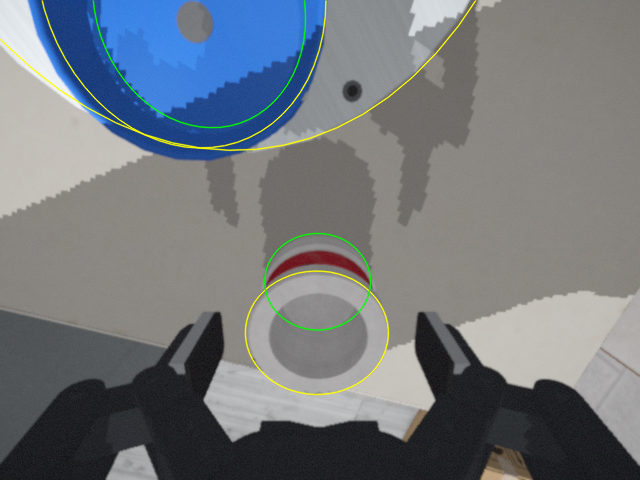

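Emit:
carry_out:
  deltas: [0, 0.06, 0, 0, 0, 0, 1, 0, 0.06, 0, 0, 0, 0, 1, 0, 0.06, 0, 0, 0, 0, 1, 0, 0, 0, 0, 0, 0, 1]

```text
time_s: 6.22
eef_pos: [402.1, -323.8, -10.4]
ee_rot: [-0.297, 2.07, -2.068]
wrist_force: [-1.1, 0.0, 0.2]
opening: 85.3
```

Emit:
carry_out:
  deltas: [0, 0, 0, 0, 0, 0, 0, 0, 0, 0, 0, 0, 0, 0, 0, 0, 0, 0, 0, 0, 0, 0, 0, 0, 0, 0, 0, 0]

```text
time_s: 6.72
eef_pos: [402.5, -324.1, -9.5]
ee_rot: [-0.296, 2.068, -2.069]
wrist_force: [-0.6, 2.0, 7.4]
opening: 58.0
```

```bash
python3 plan.py 402.8 -323 18; python3 w.py w5.png
```

```text
t 6.72 pos [ 402.5 -324.1   -9.5] jawyaw -73.7 tilt 0.02 open 58.0 F [-0.6  2.   7.4] q [-0.74  0.63  2.06 -0.    0.45  0.55]
world d [ 0.3  1.1 27.5] tool shift units (in target orient) [-0.007 -0.275 -0.01 ] (cur orient) [-0.007 -0.275 -0.01 ] turn units [-0.0002  0.     -0.0001] deg 0.0
```

View pics/w5.png

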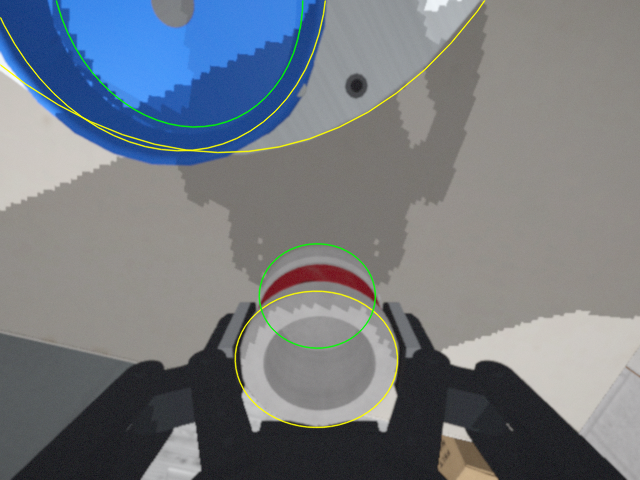

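Emit:
carry_out:
  deltas: [0, -0.25, 0, 0, 0, 0, 0, 0, -0.4, 0, 0, 0, 0, 0, 0, -0.4, 0, 0, 0, 0, 0, -0.293, 0, 0.049, 0, 0, 0, 0, -0.293, 0, 0.049, 0, 0, 0, 0, -0.293, 0, 0.049, 0, 0, 0, 0, -0.293, 0, 0.049, 0, 0, 0, 0, 0, 0, 0, 0, 0, 0, 0]

```text
time_s: 7.78
eef_pos: [522.1, -309.7, 95.1]
ee_rot: [-0.297, 2.067, -2.068]
wrist_force: [-0.3, -0.0, -2.1]
opening: 57.8
```

```bash
python3 plan.py 636.3 -283 95; python3 w.py w6.png
```

```text
t 7.78 pos [ 522.1 -309.7   95.1] jawyaw -73.6 tilt 0.06 open 57.8 F [-0.3 -0.  -2.1] q [-0.59  0.55  1.8   0.    0.79  0.7 ]
world d [ 1.142e+02  2.670e+01 -1.000e-01] tool shift units (in target orient) [-1.171e+00  1.000e-03  6.600e-02] (cur orient) [-1.171  0.002  0.066] turn units [-0.0003  0.     -0.0004] deg 0.1
```

View pics/w6.png

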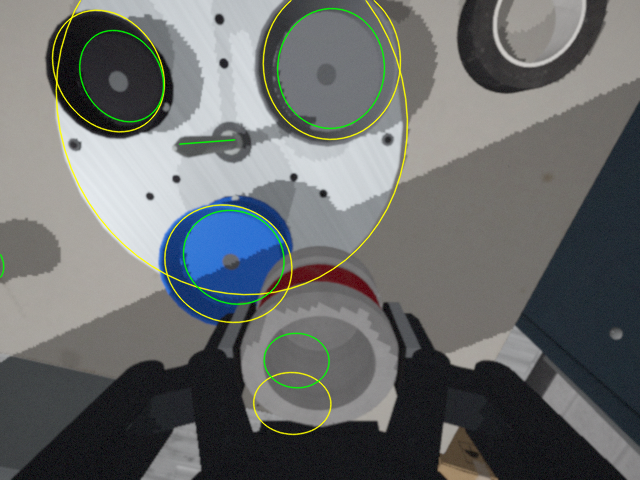

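Run:
```python
from h import *
c=cap('wrist')
P=[atz(c,*p) for p in [(118,81,18),(326,74,32),(231,261,44)]]
for p in P: print(p.round(1))
print('mean',np.mean(P,0)[:2].round(1)); m=np.mean(P,0)
for p in P: print(np.hypot(*(p-m)[:2]).round(1),np.degrees(np.arctan2(*(p-m)[1::-1])).round(1))
print(atz(c,233,142,10),atz(c,182,148,107))
```

```text
[ 592.4 -152.3   18. ]
[ 632.8 -281.1   32. ]
[ 501.5 -252.    44. ]
mean [ 575.6 -228.4]
78.0 77.5
77.8 -42.6
77.7 -162.4
[ 575.7923441  -229.61243264   10.        ] [ 576.14566856 -230.84983913  107.        ]
```

Emit:
carry_out:
  deltas: [-0.286, 0, 0.01, 0, 0, 0, 0, -0.286, 0, 0.01, 0, 0, 0, 0, -0.286, 0, 0.01, 0, 0, 0, 0, -0.286, 0, 0.01, 0, 0, 0, 0, 0, 0.2, 0, 0, 0, 0, 0, 0, 0, 0, 0, 0, 0, 0]

```text
time_s: 8.62
eef_pos: [628.7, -281.1, 73.0]
ee_rot: [-0.3, 2.073, -2.068]
wrist_force: [0.3, 0.3, -2.8]
opening: 58.2
```

```bash
sed -i 's/stud=(579.4,-230.4),th=77.2/stud=(575.8,-229),th=77.5/' model.py; python3 plan.py 633 -281.4 24; python3 w.py w7.png
```

```text
t 8.62 pos [ 628.7 -281.1   73. ] jawyaw -73.7 tilt 0.25 open 58.2 F [ 0.3  0.3 -2.8] q [-0.46  0.68  1.61 -0.    0.86  0.82]
world d [  4.3  -0.3 -49. ] tool shift units (in target orient) [-0.041  0.49   0.015] (cur orient) [-0.043  0.489  0.016] turn units [0.0014 0.     0.0017] deg 0.3
```

View pics/w7.png

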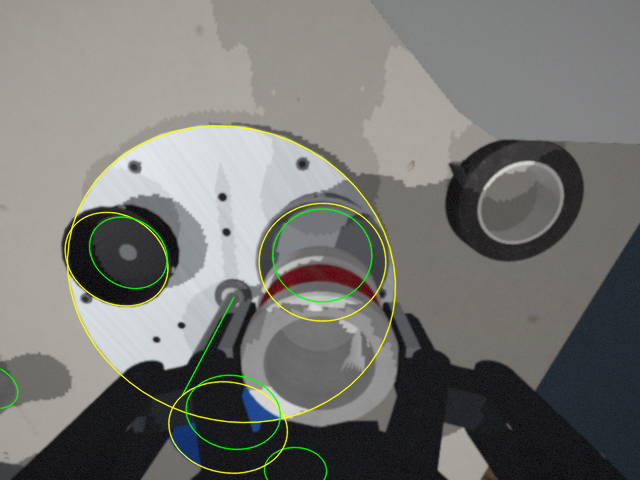

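Emit:
carry_out:
  deltas: [-0.042, 0, 0.016, 0.0014, 0, 0.0017, 0, 0, 0, 0, 0, 0.087, 0, 0, 0, 0, 0, 0, 0.087, 0, 0, 0, 0, 0, 0, 0, 0, 0]

```text
time_s: 9.18
eef_pos: [635.8, -282.4, 75.7]
ee_rot: [-0.074, -2.19, 2.194]
wrist_force: [0.6, -0.6, -2.8]
opening: 58.0
```

```bash
python3 plan.py 633 -281.4 24; python3 w.py w8.png
```

```text
t 9.18 pos [ 635.8 -282.4   75.7] jawyaw -93.6 tilt 0.3 open 58.0 F [ 0.6 -0.6 -2.8] q [-0.46  0.68  1.6   0.    0.86  1.17]
world d [ -2.8   1.  -51.7] tool shift units (in target orient) [ 0.029  0.517 -0.008] (cur orient) [ 0.031  0.517 -0.009] turn units [-0.0009  0.     -0.0025] deg 0.3
```

View pics/w8.png

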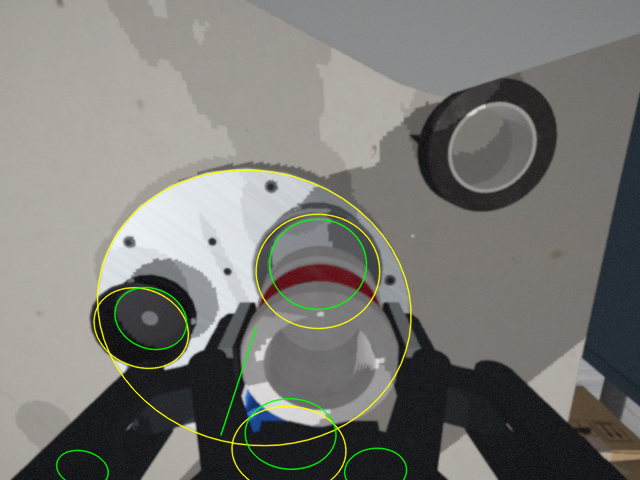

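Emit:
carry_out:
  deltas: [0.03, 0, -0.009, 0, 0, 0, 0, 0, 0.2, 0, 0, 0, 0, 0, 0, 0.2, 0, 0, 0, 0, 0, 0, 0.06, 0, 0, 0, 0, 0, 0, 0, 0, 0, 0, 0, 0]

```text
time_s: 9.85
eef_pos: [632.5, -280.8, 27.9]
ee_rot: [-0.072, -2.19, 2.192]
wrist_force: [0.4, 0.4, -1.8]
opening: 58.3
```

```bash
python3 plan.py 633 -281.4 24; python3 w.py w9.png
```

```text
t 9.85 pos [ 632.5 -280.8   27.9] jawyaw -93.6 tilt 0.16 open 58.3 F [ 0.4  0.4 -1.8] q [-0.46  0.73  1.63  0.    0.78  1.17]
world d [ 0.5 -0.6 -3.9] tool shift units (in target orient) [-0.005  0.039  0.006] (cur orient) [-0.005  0.039  0.006] turn units [-0.0004  0.     -0.0013] deg 0.2
```

View pics/w9.png

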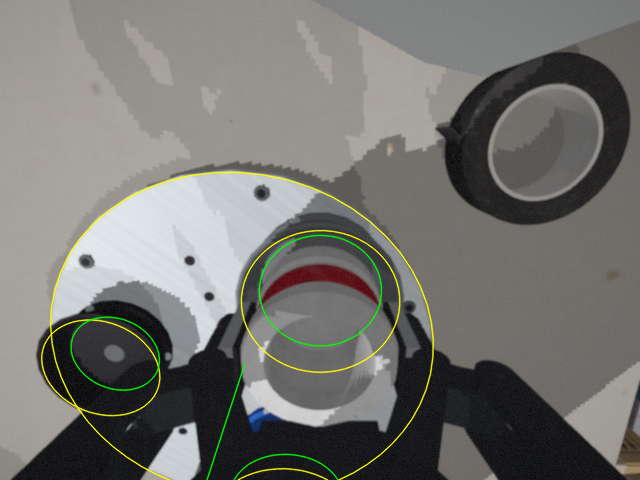

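Emit:
carry_out:
  deltas: [0, 0.03, 0, 0, 0, 0, 0, 0, 0.02, 0, 0, 0, 0, 0, 0, 0, 0, 0, 0, 0, 0]

```text
time_s: 10.28
eef_pos: [633.0, -281.0, 24.1]
ee_rot: [-0.074, -2.19, 2.193]
wrist_force: [-0.5, 0.8, -2.4]
opening: 58.3
```

```bash
python3 plan.py 633 -281.4 22.5
```

```text
t 10.28 pos [ 633.  -281.    24.1] jawyaw -93.6 tilt 0.25 open 58.3 F [-0.5  0.8 -2.4] q [-0.46  0.74  1.63  0.    0.77  1.17]
world d [-0.  -0.4 -1.6] tool shift units (in target orient) [0.    0.016 0.004] (cur orient) [0.    0.016 0.004] turn units [-0.0007  0.     -0.0021] deg 0.3
```

Emit:
carry_out:
  deltas: [0, 0.01, 0, 0, 0, 0, 0, 0, 0, 0, 0, 0, 0, 1, 0, 0, 0, 0, 0, 0, 1, 0, 0, 0, 0, 0, 0, 1, 0, -0.3, 0, 0, 0, 0, 1, 0, -0.4, 0, 0, 0, 0, 1, 0, -0.4, 0, 0, 0, 0, 1, 0, -0.1, 0, 0, 0, 0, 1]

```text
time_s: 11.28
eef_pos: [633.9, -281.5, 146.2]
ee_rot: [-0.078, -2.189, 2.197]
wrist_force: [0.0, 0.2, -0.5]
opening: 85.2
```

```bash
python3 plan.py 425 -41.5 144 -73.7; python3 w.py w10.png
```

```text
t 11.28 pos [ 633.9 -281.5  146.2] jawyaw -93.6 tilt 0.5 open 85.2 F [ 0.   0.2 -0.5] q [-0.46  0.6   1.55  0.    0.98  1.17]
world d [-208.9  240.    -2.2] tool shift units (in target orient) [ 1.332  0.022 -2.89 ] (cur orient) [ 2.237 -0.003 -2.263] turn units [-0.0023 -0.1738 -0.0037] deg 19.9
```

View pics/w10.png

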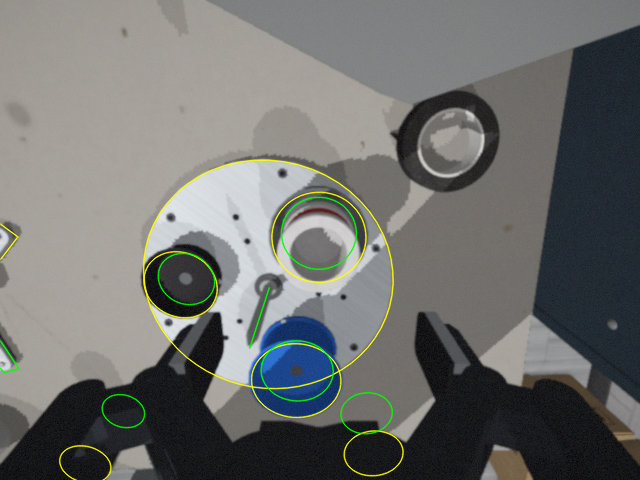

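```bash
cat > rows.py <<'E'
# rows.py x y z yaw n grip : n equal rows of shift+turn from current pose
import sys
from plan import *
def rows(p,yaw,n,g):
    o=manip.get_obs(); R=Ro.from_rotvec(o['ee_rot']).as_matrix(); cur=np.arctan2(R[1,2],R[0,2])
    y=cur+(np.radians(yaw)-cur+np.pi/2)%np.pi-np.pi/2
    d=(np.array(p)-o['eef_pos'])/n; print('step',np.linalg.norm(d).round(1),'deg',np.degrees((y-cur)/n).round(1),'pos',o['eef_pos'].round(1),'t',o['time_s'])
    out=[]
    for i in range(n):
        D=Rdes(cur+(y-cur)*i/n); s=D.T@d/100
        out+=[*(s.round(3)),0,round(-(y-cur)/n/2,4),0,g]
    print('[%s]'%', '.join('%g'%(v+0.0) for v in out))
if __name__=='__main__':
    a=[float(x) for x in sys.argv[1:]]; rows(a[:3],a[3],int(a[4]),a[5])
E
python3 rows.py 425.4 -41.8 146 -40 6 1
```

```text
step 52.9 deg 8.9 pos [ 633.7 -281.4  146. ] t 11.325
[0.372, 0, -0.377, 0, -0.078, 0, 1, 0.309, 0, -0.43, 0, -0.078, 0, 1, 0.238, 0, -0.473, 0, -0.078, 0, 1, 0.162, 0, -0.504, 0, -0.078, 0, 1, 0.082, 0, -0.523, 0, -0.078, 0, 1, 0, 0, -0.529, 0, -0.078, 0, 1]
```

Emit:
carry_out:
  deltas: [0.372, 0, -0.377, 0, -0.078, 0, 1, 0.309, 0, -0.43, 0, -0.078, 0, 1, 0.238, 0, -0.473, 0, -0.078, 0, 1, 0.162, 0, -0.504, 0, -0.078, 0, 1, 0.082, 0, -0.523, 0, -0.078, 0, 1, 0, 0, -0.529, 0, -0.078, 0, 1, 0, 0, 0, 0, 0, 0, 1, 0, 0, 0, 0, 0, 0, 1]

```text
time_s: 12.32
eef_pos: [424.4, -41.2, 141.6]
ee_rot: [-0.79, 1.698, -1.705]
wrist_force: [0.6, -1.1, -0.7]
opening: 85.5
```

```bash
python3 plan.py 425.4 -41.8 4.5 -40; python3 w.py w11.png
```

```text
t 12.32 pos [424.4 -41.2 141.6] jawyaw -40.0 tilt 0.26 open 85.5 F [ 0.6 -1.1 -0.7] q [-0.17  0.27  2.16 -0.    0.71  0.53]
world d [   1.    -0.6 -137.1] tool shift units (in target orient) [-0.002  1.371  0.012] (cur orient) [0.    1.371 0.006] turn units [-0.0022 -0.0001 -0.0007] deg 0.3
```

View pics/w11.png

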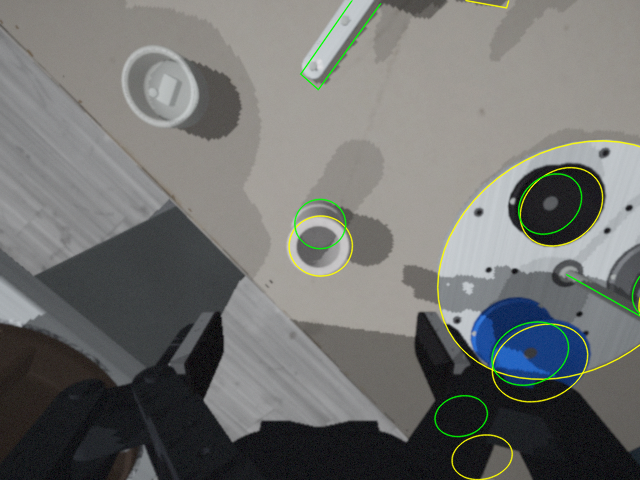

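Emit:
carry_out:
  deltas: [0, 0.35, 0.008, 0, 0, 0, 1, 0, 0.35, 0, 0, 0, 0, 1, 0, 0.35, 0, 0, 0, 0, 1, 0, 0.2, 0, 0, 0, 0, 1, 0, 0.12, 0, 0, 0, 0, 1, 0, 0, 0, 0, 0, 0, 1]

```text
time_s: 13.12
eef_pos: [425.2, -42.2, 4.2]
ee_rot: [-0.791, 1.7, -1.704]
wrist_force: [0.7, 0.1, 0.1]
opening: 85.6
```

```bash
python3 plan.py 425.4 -41.8 4.5 -40; python3 w.py w12.png
```

```text
t 13.12 pos [425.2 -42.2   4.2] jawyaw -40.0 tilt 0.18 open 85.6 F [0.7 0.1 0.1] q [-0.17  0.54  2.26 -0.    0.34  0.53]
world d [0.2 0.4 0.3] tool shift units (in target orient) [-0.005 -0.003 -0.001] (cur orient) [-0.005 -0.003 -0.001] turn units [-0.0015 -0.0004 -0.0003] deg 0.2
```

View pics/w12.png

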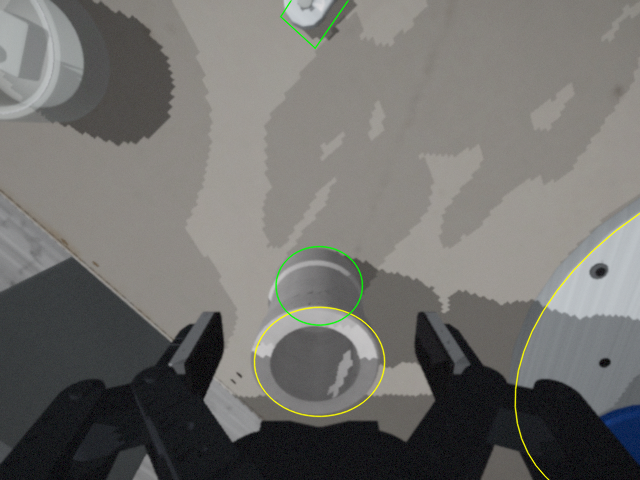

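Emit:
carry_out:
  deltas: [0, 0, 0, 0, 0, 0, 0, 0, 0, 0, 0, 0, 0, 0, 0, 0, 0, 0, 0, 0, 0, 0, 0, 0, 0, 0, 0, 0, 0, 0, 0, 0, 0, 0, 0, 0, -0.25, 0, 0, 0, 0, 0, 0, -0.4, 0, 0, 0, 0, 0, 0, -0.3, 0, 0, 0, 0, 0]

```text
time_s: 14.18
eef_pos: [425.0, -41.7, 101.5]
ee_rot: [-0.79, 1.697, -1.704]
wrist_force: [0.7, 0.7, -1.9]
opening: 45.6
```

```bash
python3 - <<'E'
import numpy as np
for a in (77.5,197.5,317.5): print(575.8+78*np.cos(np.radians(a)),-229+78*np.sin(np.radians(a)))
E
python3 rows.py 592.6 -152.8 99 -40 4 0; python3 w.py w13.png
```

```text
592.682289887172 -152.84891144464518
501.41007784163827 -252.4550523613333
633.3076322711896 -281.69603619402153
step 50.3 deg -0.0 pos [425.  -41.7 101.5] t 14.175
[-0.056, 0.006, 0.499, 0, 0, 0, 0, -0.056, 0.006, 0.499, 0, 0, 0, 0, -0.057, 0.006, 0.499, 0, 0, 0, 0, -0.057, 0.006, 0.499, 0, 0, 0, 0]
```

View pics/w13.png

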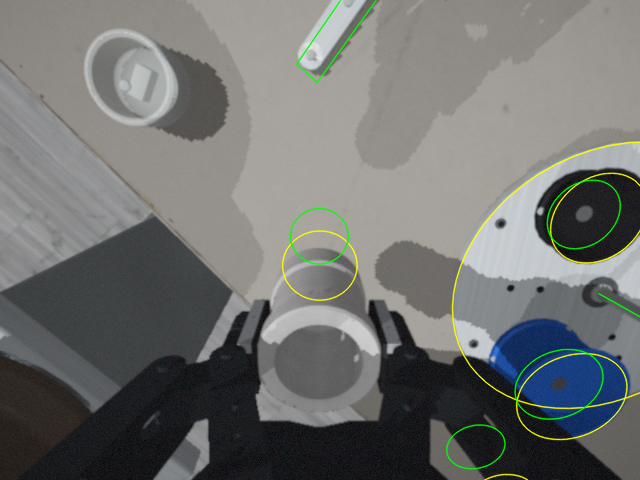

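Emit:
carry_out:
  deltas: [-0.056, 0, 0.5, 0, 0, 0, 0, -0.056, 0, 0.5, 0, 0, 0, 0, -0.057, 0, 0.499, 0, 0, 0, 0, -0.057, 0, 0.499, 0, 0, 0, 0, 0, 0.2, 0, 0, 0, 0, 0, 0, 0, 0, 0, 0, 0, 0, 0, 0, 0, 0, 0, 0, 0]

```text
time_s: 15.1
eef_pos: [592.1, -152.5, 81.1]
ee_rot: [-0.791, 1.698, -1.704]
wrist_force: [-0.6, 0.7, -2.3]
opening: 46.3
```

```bash
python3 plan.py 592.6 -152.8 24 -40; python3 w.py w14.png
```

```text
t 15.1 pos [ 592.1 -152.5   81.1] jawyaw -40.0 tilt 0.23 open 46.3 F [-0.6  0.7 -2.3] q [-0.3   0.57  1.8  -0.    0.76  0.4 ]
world d [  0.5  -0.3 -57.1] tool shift units (in target orient) [-0.001  0.571  0.006] (cur orient) [-0.001  0.571  0.004] turn units [-0.0019  0.0002 -0.0006] deg 0.2
```

View pics/w14.png

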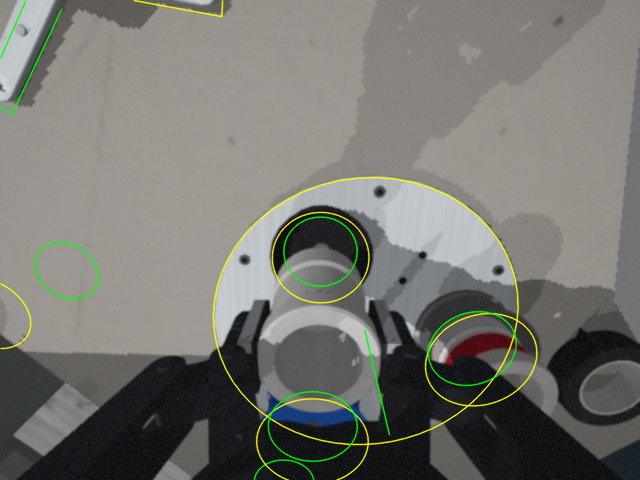

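Emit:
carry_out:
  deltas: [0, 0.2, 0.004, 0, 0, 0, 0, 0, 0.2, 0, 0, 0, 0, 0, 0, 0.1, 0, 0, 0, 0, 0, 0, 0.05, 0, 0, 0, 0, 0, 0, 0.02, 0, 0, 0, 0, 0, 0, 0, 0, 0, 0, 0, 0]

```text
time_s: 15.9
eef_pos: [593.3, -153.3, 24.1]
ee_rot: [-0.79, 1.698, -1.704]
wrist_force: [-0.3, 1.0, -2.3]
opening: 46.1
```

```bash
python3 plan.py 592.6 -152.8 22.5 -40; python3 w.py w15.png
```

```text
t 15.9 pos [ 593.3 -153.3   24.1] jawyaw -40.0 tilt 0.28 open 46.1 F [-0.3  1.  -2.3] q [-0.3   0.66  1.83 -0.    0.65  0.4 ]
world d [-0.7  0.5 -1.6] tool shift units (in target orient) [ 0.001  0.016 -0.009] (cur orient) [ 0.001  0.016 -0.009] turn units [-0.0024  0.0001 -0.0007] deg 0.3
```

View pics/w15.png

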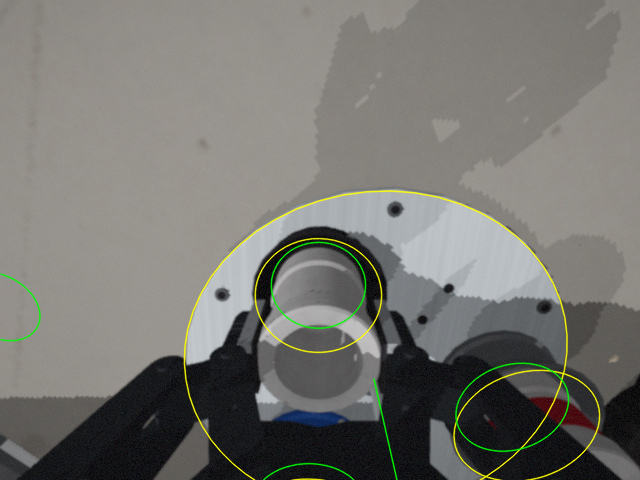

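Emit:
carry_out:
  deltas: [0, 0.012, -0.006, 0, 0, 0, 0, 0, 0, 0, 0, 0, 0, 1, 0, 0, 0, 0, 0, 0, 1, 0, 0, 0, 0, 0, 0, 1, 0, -0.3, 0, 0, 0, 0, 1, 0, -0.4, 0, 0, 0, 0, 1, 0, -0.4, 0, 0, 0, 0, 1, 0, -0.1, 0, 0, 0, 0, 1]

```text
time_s: 16.95
eef_pos: [593.5, -153.0, 145.1]
ee_rot: [-0.788, 1.695, -1.706]
wrist_force: [0.4, -0.2, 0.0]
opening: 85.7
```

```bash
python3 rows.py 447 244 146 -40 8 1; python3 w.py w16.png;python3 show.py 16
```

```text
step 52.9 deg -0.0 pos [ 593.5 -153.   145.1] t 16.95
[-0.263, -0.001, -0.459, 0, 0, 0, 1, -0.263, -0.001, -0.459, 0, 0, 0, 1, -0.262, -0.001, -0.459, 0, 0, 0, 1, -0.262, -0.001, -0.459, 0, 0, 0, 1, -0.262, -0.001, -0.459, 0, 0, 0, 1, -0.262, -0.001, -0.459, 0, 0, 0, 1, -0.262, -0.001, -0.459, 0, 0, 0, 1, -0.262, -0.001, -0.459, 0, 0, 0, 1]
```

View pics/w16.png

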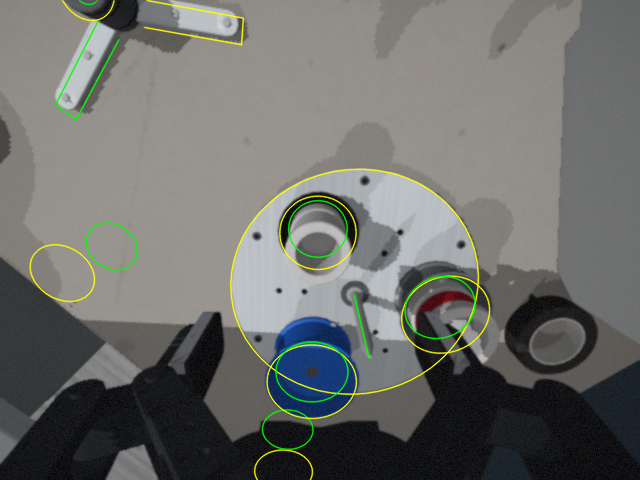

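View pics/s16.png

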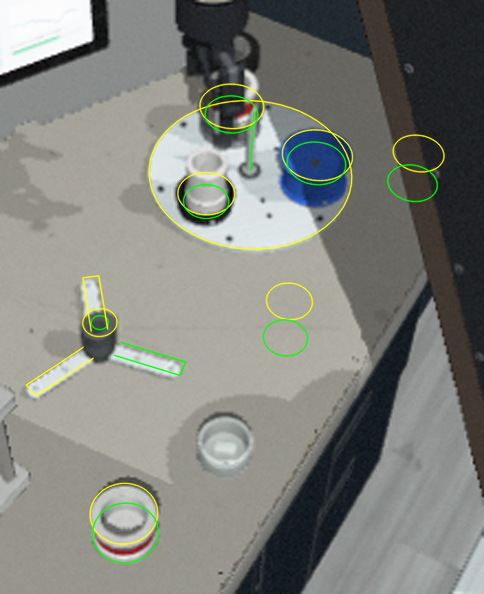

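Emit:
carry_out:
  deltas: [-0.262, 0, -0.459, 0, 0, 0, 1, -0.262, 0, -0.459, 0, 0, 0, 1, -0.262, 0, -0.459, 0, 0, 0, 1, -0.262, 0, -0.459, 0, 0, 0, 1, -0.262, 0, -0.459, 0, 0, 0, 1, -0.262, 0, -0.459, 0, 0, 0, 1, -0.262, 0, -0.459, 0, 0, 0, 1, -0.262, 0, -0.459, 0, 0, 0, 1]

```text
time_s: 18.1
eef_pos: [444.0, 245.1, 139.8]
ee_rot: [-0.793, 1.699, -1.705]
wrist_force: [0.9, 1.8, -0.0]
opening: 85.3
```

Emit:
carry_out:
  deltas: [0, 0, 0, 0, 0, 0, 1]

```text
time_s: 18.23
eef_pos: [443.4, 246.3, 139.8]
ee_rot: [-0.796, 1.696, -1.702]
wrist_force: [-0.1, -1.4, 0.6]
opening: 85.5
```

```bash
python3 plan.py 447 244 -10 -40; python3 w.py w17.png
```

```text
t 18.23 pos [443.4 246.3 139.8] jawyaw -39.8 tilt 0.17 open 85.5 F [-0.1 -1.4  0.6] q [ 0.45  0.37  1.99 -0.    0.78  1.15]
world d [   3.6   -2.3 -149.8] tool shift units (in target orient) [-0.005  1.498  0.042] (cur orient) [-0.006  1.498  0.038] turn units [-0.0015  0.002   0.0003] deg 0.3
```

View pics/w17.png

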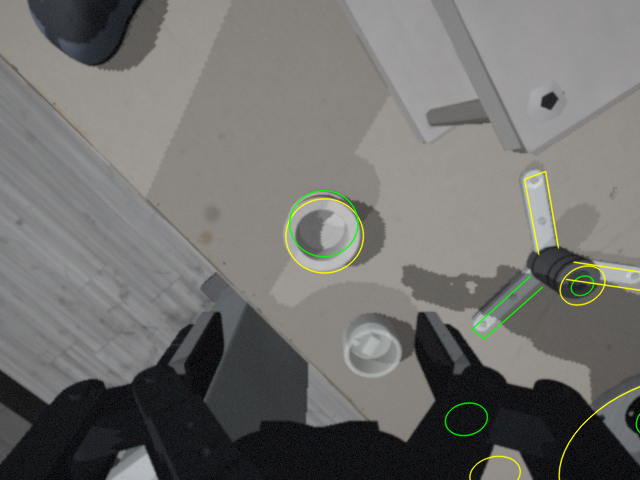

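Run:
```python
from ov import *
c=cap('wrist'); overlay(c,[],(270,170,380,290),5,'w17z.png')
print(atz(c,322.5,232,40))
```

```text
[449.23628447 246.48771482  40.        ]
```

View pics/w17z.png

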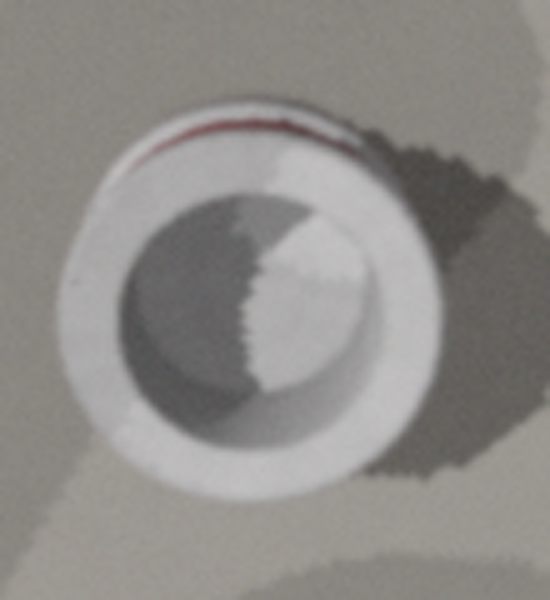

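```bash
python3 - <<'E'
from ov import *
c=cap('wrist'); p=atz(c,319.9,232.8,40); print(p)
E
python3 rows.py 447.5 247 -10 -40 5 1
```

```text
[447.69846609 246.31206423  40.        ]
step 30.1 deg -0.0 pos [445.1 243.3 140.3] t 18.375
[-0.009, 0.301, -0.001, 0, 0.0001, 0, 1, -0.009, 0.301, -0.001, 0, 0.0001, 0, 1, -0.009, 0.301, -0.001, 0, 0.0001, 0, 1, -0.009, 0.301, -0.001, 0, 0.0001, 0, 1, -0.009, 0.301, -0.001, 0, 0.0001, 0, 1]
```

Emit:
carry_out:
  deltas: [-0.038, 0.35, 0, 0, 0, 0, 1, 0, 0.35, 0, 0, 0, 0, 1, 0, 0.35, 0, 0, 0, 0, 1, 0, 0.2, 0, 0, 0, 0, 1, 0, 0.1, 0, 0, 0, 0, 1, 0, 0, 0, 0, 0, 0, 1]

```text
time_s: 19.12
eef_pos: [448.5, 245.7, 5.8]
ee_rot: [-0.791, 1.699, -1.705]
wrist_force: [0.2, -0.9, 0.9]
opening: 85.5
```

```bash
sed -i 's/short=(447,244)/short=(447.6,246.2)/' model.py; python3 plan.py 447.6 246.2 -10 -40; python3 w.py w18.png
```

```text
t 19.12 pos [448.5 245.7   5.8] jawyaw -40.1 tilt 0.21 open 85.5 F [ 0.2 -0.9  0.9] q [ 0.44  0.6   2.07 -0.01  0.47  1.15]
world d [ -0.9   0.5 -15.8] tool shift units (in target orient) [ 0.002  0.158 -0.01 ] (cur orient) [ 0.002  0.158 -0.01 ] turn units [-0.0019 -0.0005 -0.0001] deg 0.2
```

View pics/w18.png

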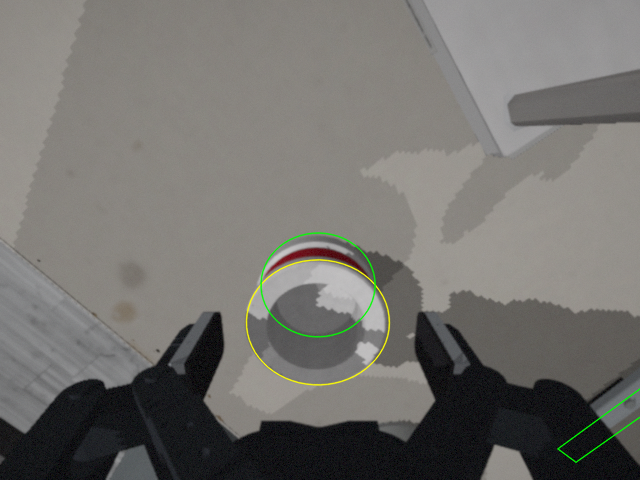

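Aligned on the cup; lower the last 16 mm, close, lift.

Emit:
carry_out:
  deltas: [0, 0.1, -0.01, 0, 0, 0, 1, 0, 0.055, 0, 0, 0, 0, 1, 0, 0, 0, 0, 0, 0, 1, 0, 0, 0, 0, 0, 0, 0, 0, 0, 0, 0, 0, 0, 0, 0, 0, 0, 0, 0, 0, 0, 0, 0, 0, 0, 0, 0, 0]

```text
time_s: 20.05
eef_pos: [448.1, 247.3, -8.7]
ee_rot: [-0.79, 1.698, -1.704]
wrist_force: [-1.5, -2.2, 9.1]
opening: 61.2
```

```bash
python3 plan.py 447.6 246.2 -10 -40; python3 w.py w19.png
```

```text
t 20.05 pos [448.1 247.3  -8.7] jawyaw -40.0 tilt 0.28 open 61.2 F [-1.5 -2.2  9.1] q [ 0.45  0.62  2.08 -0.01  0.44  1.15]
world d [-0.5 -1.1 -1.3] tool shift units (in target orient) [0.011 0.013 0.003] (cur orient) [0.011 0.013 0.003] turn units [-0.0023  0.0001 -0.0009] deg 0.3
```

View pics/w19.png

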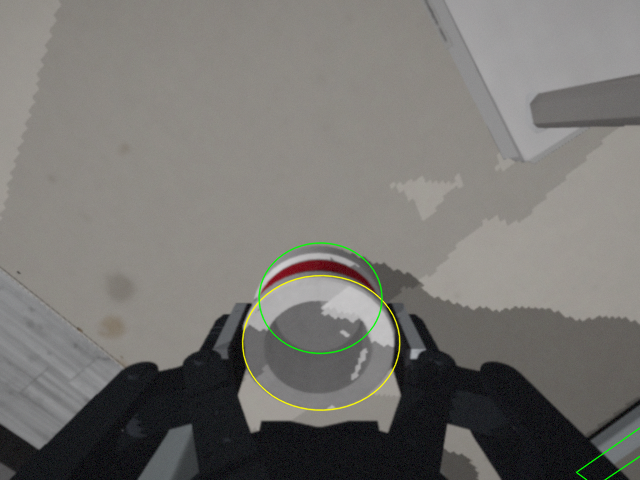

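Emit:
carry_out:
  deltas: [0, -0.25, 0, 0, 0, 0, 0, 0, -0.45, 0, 0, 0, 0, 0, 0, -0.45, 0, 0, 0, 0, 0, 0, 0, 0, 0, 0, 0, 0]

```text
time_s: 20.6
eef_pos: [449.3, 248.4, 108.8]
ee_rot: [-0.785, 1.696, -1.702]
wrist_force: [0.9, 0.3, -2.8]
opening: 61.1
```

```bash
python3 rows.py 480 -190 100 -40 8 0; python3 plan.py 480 -190 100
```

```text
step 54.9 deg -0.0 pos [449.3 248.4 108.8] t 20.6
[0.395, 0.011, 0.382, 0, 0, 0, 0, 0.395, 0.011, 0.382, 0, 0, 0, 0, 0.395, 0.011, 0.382, 0, 0, 0, 0, 0.395, 0.011, 0.382, 0, 0, 0, 0, 0.395, 0.011, 0.382, 0, 0, 0, 0, 0.395, 0.011, 0.382, 0, 0, 0, 0, 0.395, 0.011, 0.382, 0, 0, 0, 0, 0.395, 0.011, 0.382, 0, 0, 0, 0]
t 20.6 pos [449.3 248.4 108.8] jawyaw -40.0 tilt 0.53 open 61.1 F [ 0.9  0.3 -2.8] q [ 0.45  0.42  2.01 -0.01  0.7   1.15]
world d [  30.7 -438.4   -8.8] tool shift units (in target orient) [3.162 0.088 3.053] (cur orient) [3.162 0.087 3.052] turn units [-0.0033  0.     -0.0033] deg 0.5
```

Emit:
carry_out:
  deltas: [0.395, 0, 0.382, 0, 0, 0, 0, 0.395, 0, 0.382, 0, 0, 0, 0, 0.395, 0, 0.382, 0, 0, 0, 0, 0.395, 0, 0.382, 0, 0, 0, 0, 0.395, 0, 0.382, 0, 0, 0, 0, 0.395, 0, 0.382, 0, 0, 0, 0, 0.395, 0, 0.382, 0, 0, 0, 0, 0.395, 0, 0.382, 0, 0, 0, 0]

```text
time_s: 21.6
eef_pos: [477.7, -192.7, 105.6]
ee_rot: [-0.791, 1.699, -1.704]
wrist_force: [0.6, 0.1, -0.8]
opening: 61.2
```

Emit:
carry_out:
  deltas: [0, 0, 0, 0, 0, 0, 0]

```text
time_s: 21.72
eef_pos: [478.3, -194.4, 105.6]
ee_rot: [-0.788, 1.7, -1.707]
wrist_force: [-0.2, -0.3, -1.7]
opening: 60.9
```

```bash
python3 rows.py 501.4 -252.5 108 -65 3 0; python3 w.py w20.png
```

```text
step 20.8 deg -8.3 pos [ 478.3 -194.4  105.6] t 21.725
[0.098, -0.008, 0.184, 0, 0.0721, 0, 0, 0.071, -0.008, 0.196, 0, 0.0721, 0, 0, 0.042, -0.008, 0.204, 0, 0.0721, 0, 0]
```

View pics/w20.png

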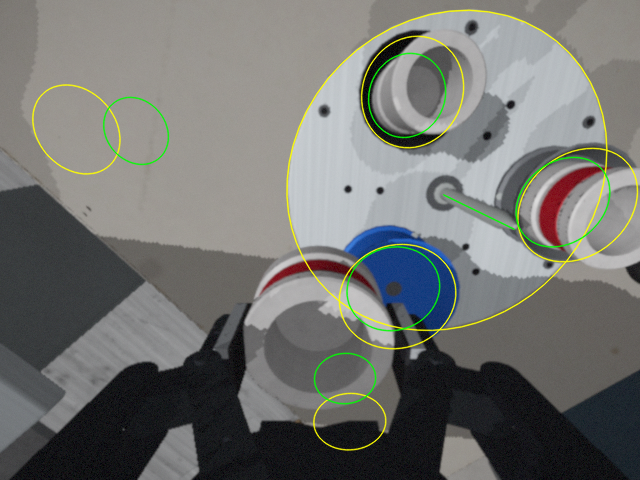

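Emit:
carry_out:
  deltas: [0.098, 0, 0.184, 0, 0.072, 0, 0, 0.071, 0, 0.196, 0, 0.072, 0, 0, 0.042, 0, 0.204, 0, 0.072, 0, 0, 0, 0, 0, 0, 0, 0, 0, 0, 0, 0, 0, 0, 0, 0]

```text
time_s: 22.4
eef_pos: [501.0, -247.7, 106.2]
ee_rot: [-0.443, 1.973, -1.976]
wrist_force: [0.3, -0.3, -1.8]
opening: 60.9
```

```bash
python3 plan.py 501.4 -252.5 37; python3 w.py w21.png
```

```text
t 22.4 pos [ 501.  -247.7  106.2] jawyaw -64.6 tilt 0.16 open 60.9 F [ 0.3 -0.3 -1.8] q [-0.51  0.48  1.91  0.    0.75  0.61]
world d [  0.4  -4.8 -69.2] tool shift units (in target orient) [0.017 0.692 0.045] (cur orient) [0.018 0.692 0.044] turn units [-0.0009  0.     -0.001 ] deg 0.2
```

View pics/w21.png

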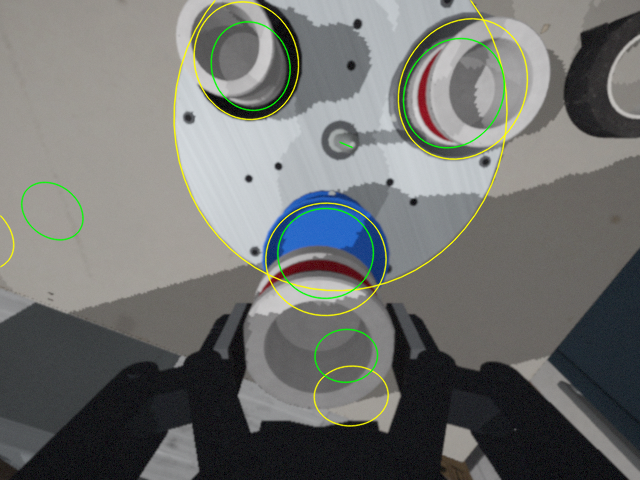

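Emit:
carry_out:
  deltas: [0.017, 0, 0.045, 0, 0, 0, 0, 0, 0.25, 0, 0, 0, 0, 0, 0, 0.2, 0, 0, 0, 0, 0, 0, 0.15, 0, 0, 0, 0, 0, 0, 0.06, 0, 0, 0, 0, 0, 0, 0, 0, 0, 0, 0, 0, 0, 0, 0, 0, 0, 0, 0]

```text
time_s: 23.32
eef_pos: [502.7, -254.2, 41.4]
ee_rot: [-0.438, 1.972, -1.979]
wrist_force: [0.3, 0.5, -1.6]
opening: 61.0
```

```bash
python3 plan.py 501.4 -252.5 36; python3 w.py w22.png
```

```text
t 23.32 pos [ 502.7 -254.2   41.4] jawyaw -64.7 tilt 0.3 open 61.0 F [ 0.3  0.5 -1.6] q [-0.52  0.58  1.94  0.    0.62  0.61]
world d [-1.3  1.7 -5.4] tool shift units (in target orient) [ 0.005  0.054 -0.021] (cur orient) [ 0.005  0.054 -0.021] turn units [-0.002   0.     -0.0017] deg 0.3
```

View pics/w22.png

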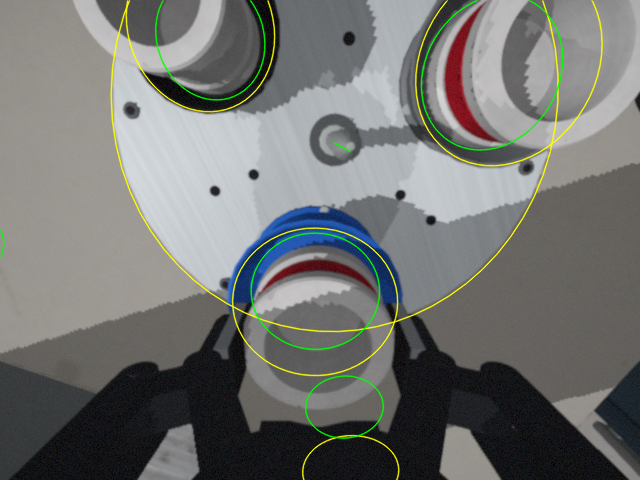

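Emit:
carry_out:
  deltas: [0.004, 0.03, -0.018, 0, 0, 0, 0, 0, 0.02, 0, 0, 0, 0, 0, 0, 0, 0, 0, 0, 0, 0]

```text
time_s: 23.75
eef_pos: [501.1, -252.5, 35.7]
ee_rot: [-0.439, 1.973, -1.978]
wrist_force: [0.3, 0.5, -1.4]
opening: 60.9
```

```bash
python3 plan.py 501.4 -252.5 35.3
```

```text
t 23.75 pos [ 501.1 -252.5   35.7] jawyaw -64.7 tilt 0.24 open 60.9 F [ 0.3  0.5 -1.4] q [-0.52  0.59  1.95  0.    0.6   0.61]
world d [ 0.3 -0.  -0.4] tool shift units (in target orient) [-0.002  0.004  0.002] (cur orient) [-0.002  0.004  0.002] turn units [-0.0015  0.     -0.0014] deg 0.2
```

Emit:
carry_out:
  deltas: [0, 0.005, 0, 0, 0, 0, 0, 0, 0, 0, 0, 0, 0, 1, 0, 0, 0, 0, 0, 0, 1, 0, 0, 0, 0, 0, 0, 1, 0, -0.3, 0, 0, 0, 0, 1, 0, -0.4, 0, 0, 0, 0, 1, 0, -0.4, 0, 0, 0, 0, 1, 0, 0, 0, 0, 0, 0, 1]

```text
time_s: 24.75
eef_pos: [502.5, -253.4, 148.3]
ee_rot: [-0.435, 1.968, -1.981]
wrist_force: [-0.1, -0.4, 0.4]
opening: 85.5
```

```bash
python3 plan.py 501.4 -252.5 35.3; python3 w.py w23.png; python3 show.py 23
```

```text
t 24.75 pos [ 502.5 -253.4  148.3] jawyaw -64.7 tilt 0.56 open 85.5 F [-0.1 -0.4  0.4] q [-0.52  0.42  1.87  0.    0.84  0.61]
world d [  -1.1    0.9 -113. ] tool shift units (in target orient) [ 0.007  1.13  -0.013] (cur orient) [ 0.013  1.129 -0.021] turn units [-0.0038  0.     -0.003 ] deg 0.6
```

View pics/w23.png

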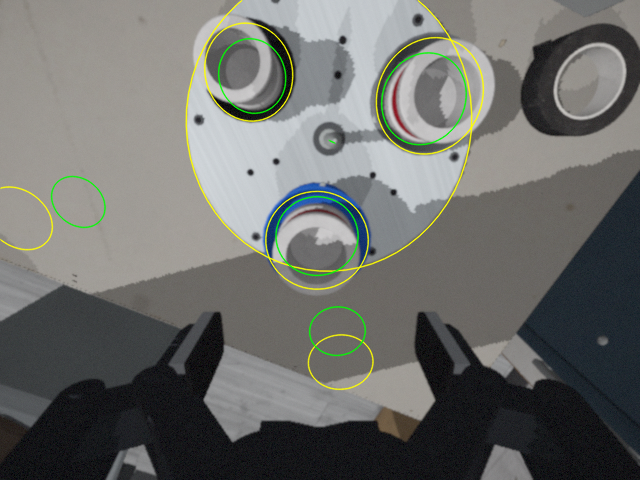

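View pics/s23.png

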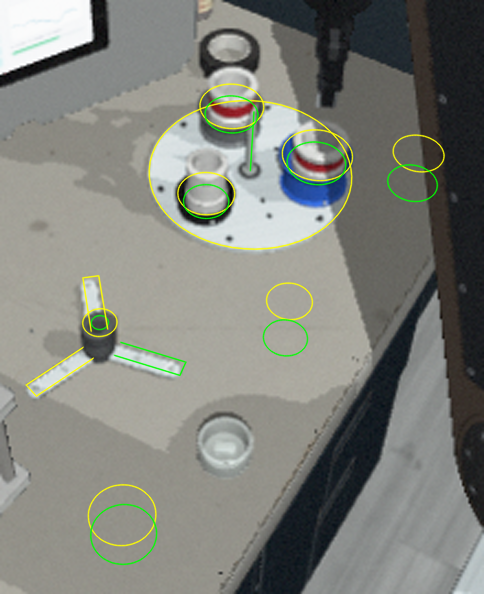

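```bash
python3 rows.py 535 62 150 -80 6 1
```

```text
step 52.7 deg -2.5 pos [ 500.4 -252.1  144.7] t 24.9
[-0.276, -0.009, -0.449, 0, 0.0222, 0, 1, -0.255, -0.009, -0.461, 0, 0.0222, 0, 1, -0.235, -0.009, -0.472, 0, 0.0222, 0, 1, -0.214, -0.009, -0.481, 0, 0.0222, 0, 1, -0.192, -0.009, -0.49, 0, 0.0222, 0, 1, -0.17, -0.009, -0.498, 0, 0.0222, 0, 1]
```

Emit:
carry_out:
  deltas: [-0.276, 0, -0.449, 0, 0.0222, 0, 1, -0.255, 0, -0.461, 0, 0.0222, 0, 1, -0.235, 0, -0.472, 0, 0.0222, 0, 1, -0.214, 0, -0.481, 0, 0.0222, 0, 1, -0.192, 0, -0.49, 0, 0.0222, 0, 1, -0.17, 0, -0.498, 0, 0.0222, 0, 1, 0, 0, 0, 0, 0, 0, 1, 0, 0, 0, 0, 0, 0, 1]

```text
time_s: 25.9
eef_pos: [534.8, 61.7, 143.8]
ee_rot: [-0.185, 2.126, -2.131]
wrist_force: [-0.2, -0.2, -0.1]
opening: 85.4
```

```bash
python3 plan.py 587.4 74.8 150; python3 w.py w24.png
```

```text
t 25.9 pos [534.8  61.7 143.8] jawyaw -79.9 tilt 0.17 open 85.4 F [-0.2 -0.2 -0.1] q [ 0.06  0.4   1.92 -0.    0.82  1.46]
world d [52.6 13.1  6.2] tool shift units (in target orient) [-0.541 -0.062 -0.037] (cur orient) [-0.541 -0.061 -0.037] turn units [-0.0012  0.     -0.0009] deg 0.2
```

View pics/w24.png

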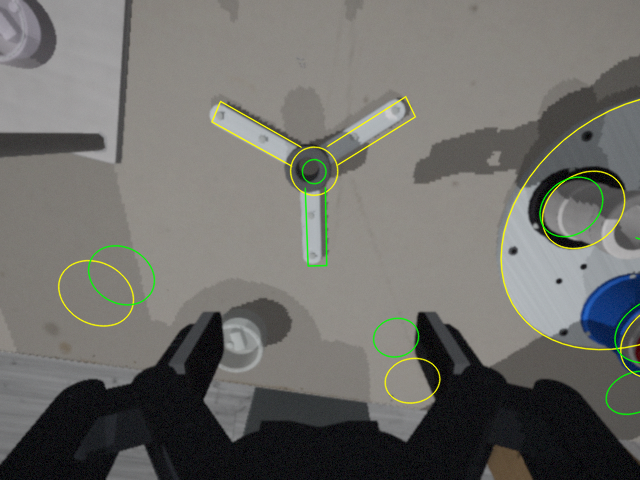

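Run:
```python
from model import *
c=cap('wrist'); overlay(c,[],(200,80,420,280),3.6,'w24z.png')
```

```text
(no output)
```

View pics/w24z.png

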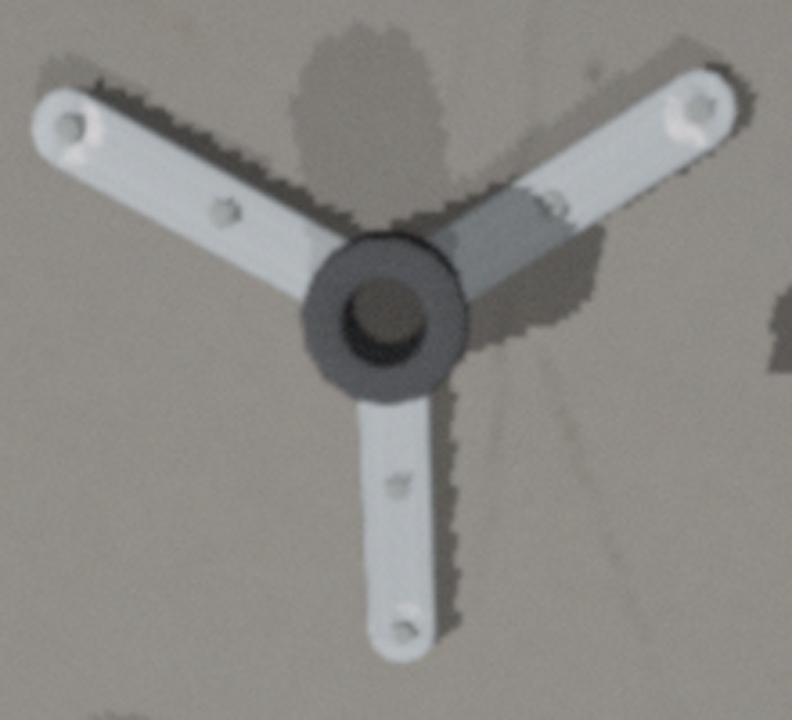

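```bash
python3 - <<'E'
from model import *
c=cap('wrist'); s=3.6
f=lambda u,v,z: atz(c,(u+.5)/s+200-.5,(v+.5)/s+80-.5,z)[:2]
h=f(385,317,48); print('hub',h)
T=[f(70,127,9),f(701,106,9),f(403,631,9)]
for t in T: print(t.round(1),np.hypot(*(t-h)).round(1),np.degrees(np.arctan2(*(t-h)[::-1])).round(1))
print('mean',np.mean(T,0))
mt=np.mean(T,0)
print([np.degrees(np.arctan2(*(t-mt)[::-1])).round(1) for t in T])
E
python3 plan.py 587.4 74.8 150
```

```text
hub [589.42278077  79.62162104]
[615.3 159.1] 83.6 72.0
[645.   16.2] 84.4 -48.8
[506.1  62.4] 85.1 -168.4
mean [588.79370944  79.2274422 ]
[np.float64(71.6), np.float64(-48.3), np.float64(-168.5)]
t 26.05 pos [535.2  60.7 144.5] jawyaw -80.1 tilt 0.21 open 85.3 F [-0.7  0.1  0.4] q [ 0.06  0.4   1.92 -0.    0.82  1.46]
world d [52.2 14.1  5.5] tool shift units (in target orient) [-0.538 -0.055 -0.049] (cur orient) [-0.538 -0.054 -0.049] turn units [-0.0012  0.     -0.0014] deg 0.2
```

Emit:
carry_out:
  deltas: [-0.281, 0, -0.045, 0, 0, 0, 1, -0.281, 0.1, -0.045, 0, 0, 0, 1, 0, 0.35, 0, 0, 0, 0, 1, 0, 0.35, 0, 0, 0, 0, 1, 0, 0, 0, 0, 0, 0, 1, 0, 0, 0, 0, 0, 0, 1]

```text
time_s: 26.8
eef_pos: [590.2, 79.6, 66.1]
ee_rot: [-0.18, 2.126, -2.131]
wrist_force: [-0.7, 0.3, 0.4]
opening: 85.6
```

```bash
sed -i 's/hub=(587.4,74.8)/hub=(589,79.4)/;s/ha=71.4/ha=71.6/' model.py; python3 plan.py 589 79.4 -8 -80; python3 w.py w25.png
```

```text
t 26.8 pos [590.2  79.6  66.1] jawyaw -80.1 tilt 0.29 open 85.6 F [-0.7  0.3  0.4] q [ 0.08  0.58  1.85 -0.    0.71  1.48]
world d [ -1.2  -0.2 -74.1] tool shift units (in target orient) [0.012 0.741 0.   ] (cur orient) [ 0.015  0.741 -0.002] turn units [-0.0012 -0.0005 -0.0022] deg 0.3
```

View pics/w25.png

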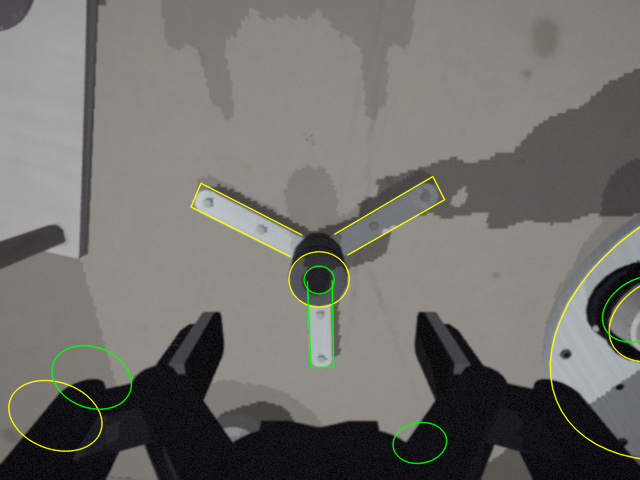

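Emit:
carry_out:
  deltas: [0.01, 0.3, 0, 0, 0, 0, 1, 0, 0.25, 0, 0, 0, 0, 1, 0, 0.1, 0, 0, 0, 0, 1, 0, 0.07, 0, 0, 0, 0, 1, 0, 0, 0, 0, 0, 0, 1]

```text
time_s: 27.48
eef_pos: [589.3, 79.9, -6.4]
ee_rot: [-0.181, 2.126, -2.13]
wrist_force: [0.0, -0.3, -1.0]
opening: 85.0
```

```bash
python3 plan.py 589 79.4 -8 -80; python3 w.py w26.png
```

```text
t 27.48 pos [589.3  79.9  -6.4] jawyaw -80.0 tilt 0.28 open 85.0 F [ 0.  -0.3 -1. ] q [ 0.09  0.69  1.88 -0.    0.57  1.48]
world d [-0.3 -0.5 -1.6] tool shift units (in target orient) [0.004 0.016 0.005] (cur orient) [0.004 0.016 0.005] turn units [-0.0012 -0.0001 -0.0021] deg 0.3
```

View pics/w26.png

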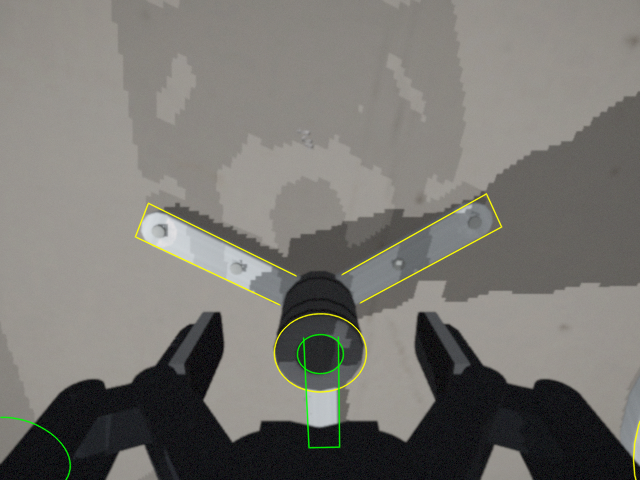

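Well centred. Close on the hub.

Emit:
carry_out:
  deltas: [0, 0, 0, 0, 0, 0, 0, 0, 0, 0, 0, 0, 0, 0, 0, 0, 0, 0, 0, 0, 0, 0, 0, 0, 0, 0, 0, 0, 0, 0, 0, 0, 0, 0, 0, 0, -0.1, 0, 0, 0, 0, 0, 0, -0.3, 0, 0, 0, 0, 0, 0, 0, 0, 0, 0, 0, 0]

```text
time_s: 28.52
eef_pos: [590.3, 80.1, 35.2]
ee_rot: [-0.178, 2.125, -2.129]
wrist_force: [-0.1, 0.2, -2.3]
opening: 35.2
```

```bash
python3 plan.py 589 79.4 -8 -80; python3 w.py w27.png
```

```text
t 28.52 pos [590.3  80.1  35.2] jawyaw -80.0 tilt 0.44 open 35.2 F [-0.1  0.2 -2.3] q [ 0.09  0.62  1.87 -0.    0.65  1.48]
world d [ -1.3  -0.7 -43.2] tool shift units (in target orient) [0.014 0.432 0.005] (cur orient) [0.017 0.432 0.004] turn units [-0.0014 -0.     -0.0036] deg 0.4
```

View pics/w27.png

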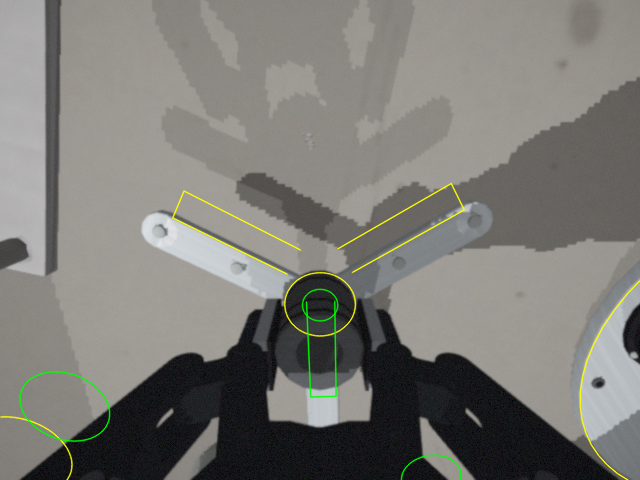

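Emit:
carry_out:
  deltas: [0, -0.3, 0, 0, 0, 0, 0, 0, -0.4, 0, 0, 0, 0, 0, 0, -0.3, 0, 0, 0, 0, 0, 0, 0, 0, 0, 0, 0, 0]

```text
time_s: 29.08
eef_pos: [589.4, 80.2, 134.3]
ee_rot: [-0.179, 2.125, -2.129]
wrist_force: [-0.1, -0.9, -3.4]
opening: 35.1
```

```bash
python3 rows.py 540 -215 134 -74.1 6 0
```

```text
step 49.9 deg 1.0 pos [589.4  80.2 134.3] t 29.075
[0.167, 0.001, 0.47, 0, -0.0086, 0, 0, 0.175, 0.001, 0.467, 0, -0.0086, 0, 0, 0.183, 0.001, 0.464, 0, -0.0086, 0, 0, 0.191, 0.001, 0.461, 0, -0.0086, 0, 0, 0.198, 0.001, 0.458, 0, -0.0086, 0, 0, 0.206, 0.001, 0.454, 0, -0.0086, 0, 0]
```

Emit:
carry_out:
  deltas: [0.167, 0, 0.47, 0, -0.0086, 0, 0, 0.175, 0, 0.467, 0, -0.0086, 0, 0, 0.183, 0, 0.464, 0, -0.0086, 0, 0, 0.191, 0, 0.461, 0, -0.0086, 0, 0, 0.198, 0, 0.458, 0, -0.0086, 0, 0, 0.206, 0, 0.454, 0, -0.0086, 0, 0, 0, 0, 0, 0, 0, 0, 0, 0, 0, 0, 0, 0, 0, 0]

```text
time_s: 30.08
eef_pos: [537.9, -214.6, 131.9]
ee_rot: [-0.287, 2.072, -2.073]
wrist_force: [0.7, 1.0, -2.1]
opening: 34.9
```

```bash
python3 plan.py 575.8 -229 134 -74.1; python3 w.py w28.png
```

```text
t 30.07 pos [ 537.9 -214.6  131.9] jawyaw -74.2 tilt 0.12 open 34.9 F [ 0.7  1.  -2.1] q [-0.43  0.47  1.84  0.    0.83  0.86]
world d [ 37.9 -14.4   2.1] tool shift units (in target orient) [-0.325 -0.021  0.242] (cur orient) [-0.325 -0.021  0.242] turn units [-0.0006 -0.0004 -0.0009] deg 0.1
```

View pics/w28.png

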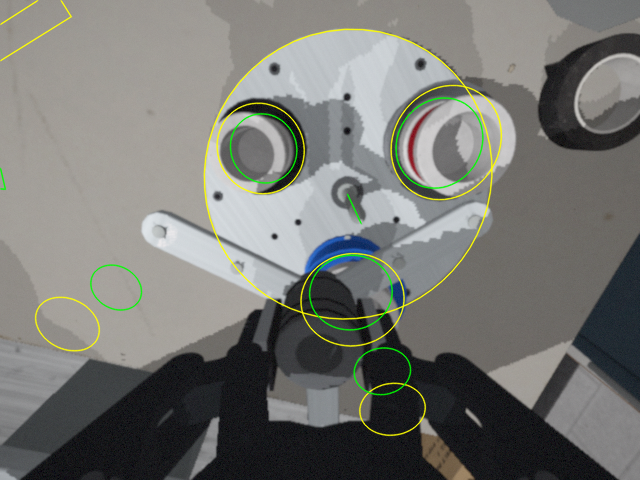

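Emit:
carry_out:
  deltas: [-0.162, 0, 0.121, 0, 0, 0, 0, -0.163, 0, 0.121, 0, 0, 0, 0, 0, 0, 0, 0, 0, 0, 0, 0, 0, 0, 0, 0, 0, 0]

```text
time_s: 30.62
eef_pos: [576.0, -228.1, 133.0]
ee_rot: [-0.288, 2.07, -2.073]
wrist_force: [0.1, 0.1, -2.3]
opening: 35.5
```

```bash
python3 plan.py 575.8 -229.2 77.5 -74.1; python3 w.py w29.png;python3 show.py 29
```

```text
t 30.62 pos [ 576.  -228.1  133. ] jawyaw -74.0 tilt 0.17 open 35.5 F [ 0.1  0.1 -2.3] q [-0.43  0.52  1.74  0.    0.88  0.87]
world d [ -0.2  -1.1 -55.5] tool shift units (in target orient) [0.005 0.555 0.01 ] (cur orient) [0.006 0.555 0.009] turn units [-0.0009  0.0006 -0.0012] deg 0.2
```

View pics/w29.png

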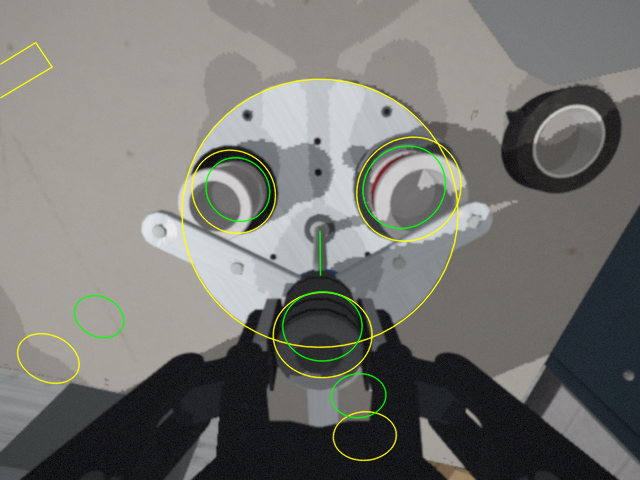

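View pics/s29.png

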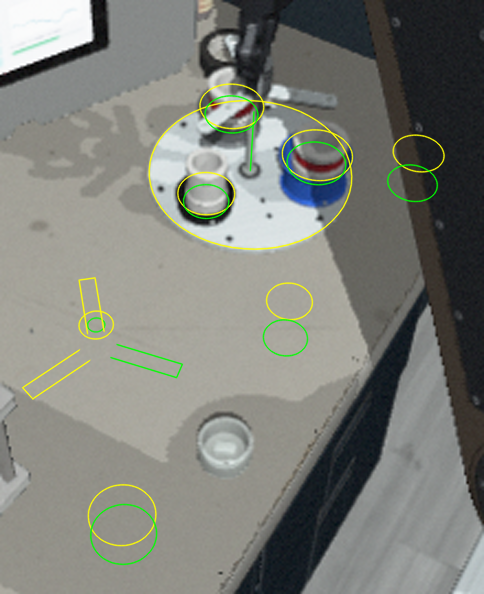

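Emit:
carry_out:
  deltas: [0.005, 0.2, 0.009, 0, 0, 0, 0, 0, 0.1, 0, 0, 0, 0, 0, 0, 0.05, 0, 0, 0, 0, 0, 0, 0, 0, 0, 0, 0, 0]

```text
time_s: 31.28
eef_pos: [576.5, -230.3, 98.5]
ee_rot: [-0.286, 2.069, -2.073]
wrist_force: [-0.3, -0.1, -2.1]
opening: 34.8
```

```bash
python3 plan.py 575.8 -229.2 77.5 -74.1; python3 w.py w30.png
```

```text
t 31.27 pos [ 576.5 -230.3   98.5] jawyaw -74.1 tilt 0.23 open 34.8 F [-0.3 -0.1 -2.1] q [-0.43  0.56  1.77  0.    0.81  0.86]
world d [ -0.7   1.1 -21. ] tool shift units (in target orient) [ 0.004  0.21  -0.013] (cur orient) [ 0.004  0.21  -0.013] turn units [-0.0012  0.     -0.0016] deg 0.2
```

View pics/w30.png

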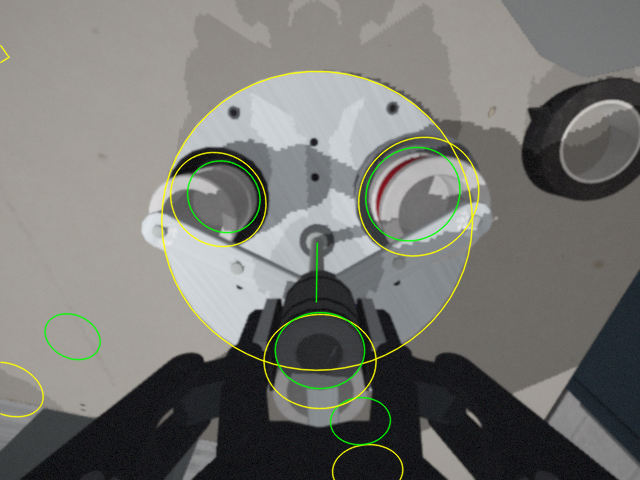

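Emit:
carry_out:
  deltas: [0.003, 0.07, -0.01, 0, 0, 0, 0, 0, 0.06, 0, 0, 0, 0, 0, 0, 0.03, 0, 0, 0, 0, 0, 0, 0, 0, 0, 0, 0, 0]

```text
time_s: 31.82
eef_pos: [576.0, -229.5, 82.3]
ee_rot: [-0.286, 2.069, -2.073]
wrist_force: [-0.3, -0.0, -2.0]
opening: 34.9
```

```bash
python3 plan.py 575.8 -229.2 77.5 -74.1; python3 w.py w31.png
```

```text
t 31.82 pos [ 576.  -229.5   82.3] jawyaw -74.1 tilt 0.22 open 34.9 F [-0.3 -0.  -2. ] q [-0.43  0.58  1.78  0.    0.78  0.86]
world d [-0.2  0.3 -4.8] tool shift units (in target orient) [ 0.001  0.048 -0.003] (cur orient) [ 0.001  0.048 -0.003] turn units [-0.0012  0.     -0.0015] deg 0.2
```

View pics/w31.png

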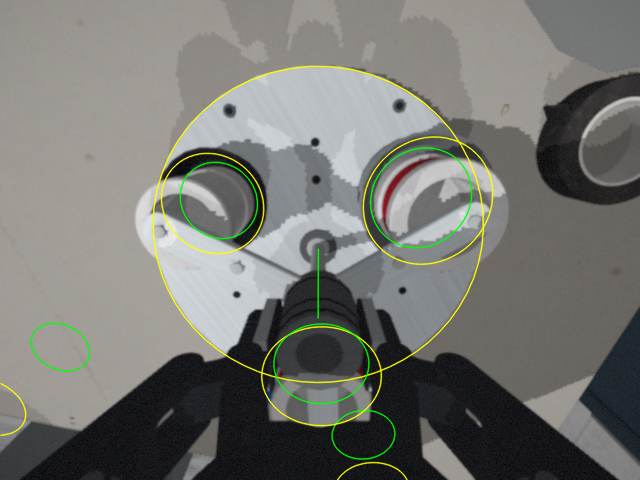

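Arms are over the cups. Lower the last millimetres in small steps.

Emit:
carry_out:
  deltas: [0, 0.02, 0, 0, 0, 0, 0, 0, 0.015, 0, 0, 0, 0, 0, 0, 0, 0, 0, 0, 0, 0]

```text
time_s: 32.25
eef_pos: [576.1, -229.6, 79.0]
ee_rot: [-0.286, 2.069, -2.074]
wrist_force: [-0.0, -0.1, -2.4]
opening: 35.2
```

```bash
python3 plan.py 575.8 -229.2 77.5 -74.1
```

```text
t 32.25 pos [ 576.1 -229.6   79. ] jawyaw -74.1 tilt 0.24 open 35.2 F [-0.  -0.1 -2.4] q [-0.43  0.59  1.78  0.    0.77  0.86]
world d [-0.3  0.4 -1.5] tool shift units (in target orient) [ 0.002  0.015 -0.004] (cur orient) [ 0.002  0.015 -0.004] turn units [-0.0013  0.     -0.0017] deg 0.2
```

Emit:
carry_out:
  deltas: [0, 0.015, 0, 0, 0, 0, 0, 0, 0, 0, 0, 0, 0, 0]

```text
time_s: 32.5
eef_pos: [576.2, -229.6, 77.7]
ee_rot: [-0.285, 2.069, -2.074]
wrist_force: [-0.3, -0.3, 0.1]
opening: 35.0
```

```bash
python3 plan.py 575.8 -229.2 77.5 -74.1
```

```text
t 32.5 pos [ 576.2 -229.6   77.7] jawyaw -74.1 tilt 0.27 open 35.0 F [-0.3 -0.3  0.1] q [-0.43  0.59  1.78  0.    0.77  0.86]
world d [-0.4  0.4 -0.2] tool shift units (in target orient) [ 0.003  0.002 -0.006] (cur orient) [ 0.003  0.002 -0.006] turn units [-0.0015  0.     -0.0018] deg 0.3
```

Emit:
carry_out:
  deltas: [0, 0, 0, 0, 0, 0, 1, 0, 0, 0, 0, 0, 0, 1, 0, 0, 0, 0, 0, 0, 1, 0, 0, 0, 0, 0, 0, 1, 0, -0.1, 0, 0, 0, 0, 1, 0, -0.3, 0, 0, 0, 0, 1, 0, -0.4, 0, 0, 0, 0, 1, 0, -0.4, 0, 0, 0, 0, 1]

```text
time_s: 33.5
eef_pos: [575.6, -229.3, 199.5]
ee_rot: [-0.285, 2.069, -2.074]
wrist_force: [0.0, 0.0, -0.3]
opening: 85.4
```

Emit:
carry_out:
  deltas: [0.4, 0, 0, 0, 0, 0, 1, 0.4, 0, 0, 0, 0, 0, 1, 0, 0, 0, 0, 0, 0, 1]

```text
time_s: 33.88
eef_pos: [496.5, -251.7, 198.2]
ee_rot: [-0.284, 2.07, -2.075]
wrist_force: [-0.0, 0.5, -0.4]
opening: 85.5
```

```bash
cat >> model.py <<'E'
def final():
    x,y=m['stud']; L=[]
    for i in range(3):
        a=np.radians(m['th']+120*i); L+=[circ((x+78*np.cos(a),y+78*np.sin(a),84),[24,32,30][i])]
    L+=[circ((x,y,132),18),circ((x,y,132),9)]
    for i in range(3):
        a=np.radians(m['th']+120*i);d=np.array([np.cos(a),np.sin(a)]);n=np.array([-d[1],d[0]])
        L+=[[(*(np.array([x,y])+d*p+n*q),93) for p,q in [(18,-9),(93,-9),(93,9),(18,9)]]]
    return L
E
python3 - <<'E'
from model import *
print(manip.get_obs()['eef_pos'])
c=cap('wrist');overlay(c,final(),(0,0,640,480),1.2,'fw.png')
c=cap('scene');overlay(c,final(),(280,140,420,280),4,'fs.png'); overlay(c,[],(280,140,420,280),4,'fs0.png')
E
```

```text
[ 496.54894326 -251.68949833  198.20967064]
```

View pics/fw.png

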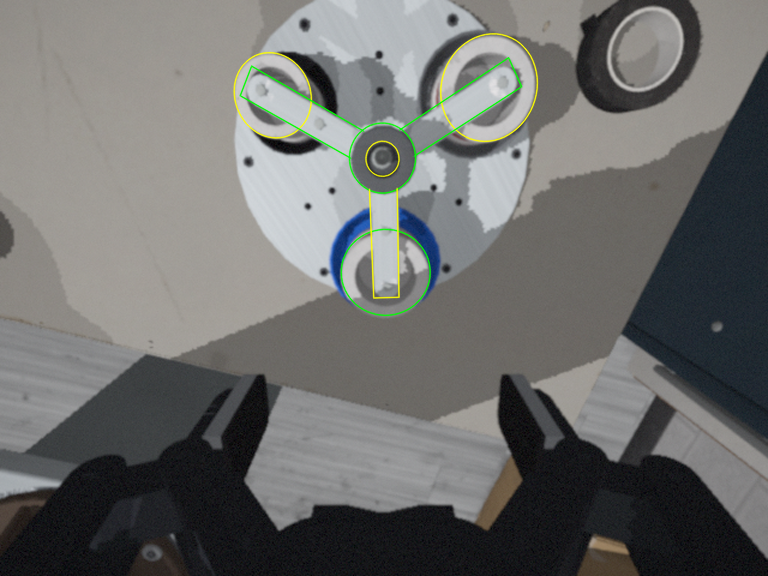

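View pics/fs.png

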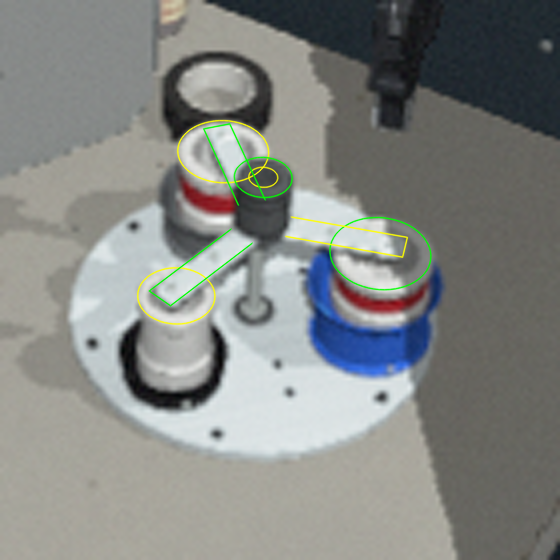

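View pics/fs0.png

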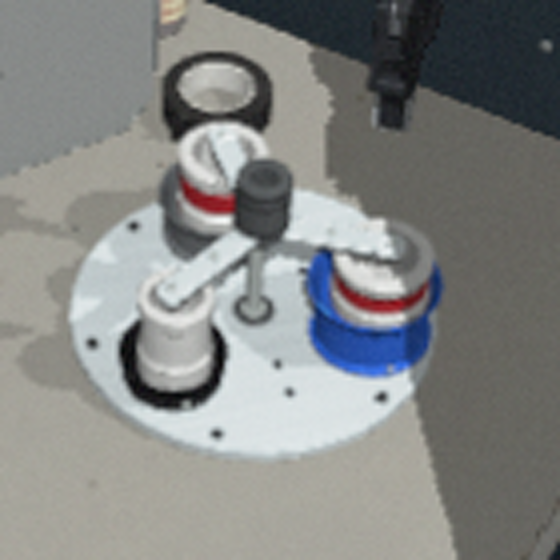

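Both views match the model of the finished state: the rims are level, the hub is over the stud, one arm lies on each cup, and the gripper is clear. Handing in.

```bash
python3 -c "
from h import *
print(sign_off())"
```

```text
the job is handed in; nothing more can be done
None
```

The fixture is loaded and handed in at about 34 s of the 104 s allowed; `sign_off` gives no verdict. All three steel cups stand in their own nests: tall in low black, middle in grey, short in high blue. The hold-down is over the stud with an arm across each cup's rim, and it is released.

**Last checks:**
- The final wrist and scene pictures agreed with a drawn model of the finished state to about 1–3 mm (rims at 84 mm, hub on the stud, arms on the cups).
- On the last lowering step, the wrist force rose from −2.4 N to about 0 N, so the hold-down rests on the rims.
- The gripper had backed well clear before hand-in.
- I did not plan any contact with the resin cup or the tape roll. The tape roll looks unmoved in the later pictures, and the resin cup did in the last ones that showed it. I did not measure either one.

**What disagreed:**
- **Fingertip position:** the fingertips sit about 35–40 mm farther back than the stated tip reach. My first close on the middle cup shut on nothing above it, without touching anything. I measured the offset from the wrist picture and used it for every later grasp.
- **Stud position:** the top camera put the stud about 3–4 mm away from where the wrist camera did. I used the wrist value, because it also gave the correct 78 mm nest spacing.

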